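# Roll the painted porcelain pin home in its drying rack

## Robot

A 6-joint arm with a two-finger parallel gripper is mounted at the origin on the work surface. World frame = base frame: x ahead of the robot, y to its left, z up, the work surface at z = 0. Lengths are in m, angles in rad, forces in N, time in s.
With the tool pointing down it reaches from about 0.275 to 0.725 m from the base axis. Payload 5.6 kg.
Tool frame: the origin (TCP) lies midway between the tips of the shut fingers; the grasp point (between the pads) lies 19 mm behind it; z points along the fingers, y is the direction in which the jaws open and shut (so a half turn about z gives the same grasp; the last joint's range is limited). The gripper opens to 85 mm and grips with 20 to 120 N. Pads are 22 mm wide; open, the fingers measure 114 mm over their backs; the gripper's body (76 mm by 85 mm) begins 54 mm behind the grasp point. The pads swing forward as they close: fully open they stand 13 mm farther back than shut.
Start: joints at [-0.865, 0.255, 0.108, 0, -1.424, -0.285], TCP at [0.225, -0.502, 0.231] pointing down, gripper open.
Joint ranges: [-2.95, 2.95], [-1.21, 1.97], [-1.09, 1.5], [-2.87, 1.71], [-2.94, -0.07], [-3.05, 3.05]. Speed limits (rad/s): [2.57, 2.57, 3.14, 3.14, 3.14, 3.14].

## Interface

Orientations are given as a unit quaternion [x, y, z, w].
In Python, from rig import bot, vision gives the robot as it stands. The module is installed in compiled form; this text tells all that it offers.
- The arm moves only by the shell command python3 -m inch 'ROWS' [OPENING] [FORCE]. ROWS is JSON, a list of rows, each an object with "travel": the shift along the world's x, y, z in m, a list of three; "delta_rot": the turn, a rotation vector about the world's x, y, z in rad, a list of three. A call has 1 to 12 rows; each row is the pose to reach, as a shift and turn from the pose commanded when the call began; what a row does not reach only later rows make up. A row lasts 1/10 s, in which the tool goes at most 50 mm and 8.59 degrees, less where a joint would pass 70% of its speed; a pose out of reach is approached as far as the arm can. A call with a gripper value outside its range is refused whole. OPENING is the finger opening in m, from 0 to 0.0854, set as the call begins (- or left out, the last holds). The fingers move at their own pace and stop on an object; FORCE is the grip in N (left out, the last holds). Time passes only in rows, so rows that repeat a pose let the fingers close. It gives the time, the measured TCP pose, the force and the opening at its end, in the units of the state.
- bot.observe(): the state, without advancing time (a new reading comes with each control period).
- vision.snapshot(name): name is "side" or "top"; returns (picture, depth): 480x640x3 uint8, red, green, blue; 480x640 float32, m along the optical axis (not along the pixel's ray), 0 where there is no reading.
- vision.camera_params(name): a dict with "camera_matrix" (3x3 intrinsics, pixels), "rvec" (rotation vector, rad) and "tvec" (3), from world to camera coordinates, as OpenCV has them. Camera axes: x right, y down, z forward; pixel columns grow to the right and rows downward; lengths in m; the calibration is good to about 2 mm. A picture is of the moment at which its call begins. camera_params takes no time and is no camera call.
- bot.job_done(): hands the job in, once; it reports no verdict.
The state is a dict: "time_s": time; "q": joint angles; "qd": joint speeds; "joint_torque": joint torques, N m; "tcp_pos": TCP position; "tool_rot": TCP orientation; "wrist_force": force on the tool from outside, world axes, zero at the start; "wrist_torque": the same for the moment, N m; "finger_gap": finger opening in m.
Only numpy, scipy, OpenCV 4.12 (cv2) and the standard library are available. Lean on these libraries where they do the work, as an engineer would, in place of code of your own. Each camera call takes 0.05 s, during which the arm holds its last target.

## Task

The porcelain rolling pin on the drying rack is freshly painted. Take the white paddle out of the tool block and, pushing only on the bare belt in the middle of the pin, roll it gently along the rails and press it against the sprung bumper until the brass keeper comes up behind it and holds it there. Then stand the paddle back in its slot; never touch the pin with the fingers, let it run off by itself or disturb the other things on the bench.

Things in the scene. Friction and masses are not known exactly. Their poses are not given: they have to be found in the camera images.
- paddle: Pushing paddle, 70 g, 125 mm tall, upright in the block's slot at the start. Origin: centre of the underside of its blade; z up the handle. Blade of slippery white plastic, 10 (x) by 44 mm (y), z = 0 to 60 mm; dark wooden handle 18 (x) by 26 mm (y), z = 60 to 125 mm. Broad faces +x and -x are alike. Gripped firmly (some 50 N) across the 18 mm at z about 88 mm it bears the pushing.
- block: Pale wooden tool block fixed to the bench, 80 (x) by 140 (y) by 55 mm high. Origin: centre of its underside. The paddle stands in the slot in its middle with its x along the block's x (either way round). A steel rib and two small tools stick up to z = 110 mm near both ends of the block, 38 mm or more from its centre along y.
- slot (a point): Centre of the slot's mouth, in the block's top (55 mm above the bench); axes as the block's. The slot is 16 mm (x) by 50 mm (y) and 40 mm deep: its floor is 15 mm above the bench.
- rack: Drying rack fixed to the bench: plywood base 420 (x) by 260 (y) by 18 mm, two level rubber-sleeved rails along x at y = +-100 mm, tops at z = 70 mm. Origin: centre of the base's underside. x points along the rails to the red end head. Grey stops stand on the rails at x = -193 mm. In the middle (|y| < 80 mm) behind the pin nothing stands above z = 50 mm.
- rail_mid (a point): Point midway between the rails, 83 mm above the bench (height of the pin's axis), at the rack's x = 0; axes as the rack's. The red end head is clamped on the rails at a place that differs each time and is not measured: the pin will be held with its axis somewhere between 60 and 130 mm further along x. It has to be found by feel.
- pin: White porcelain rolling pin, about 0.5 kg, lying across the rails on its two handles. Origin: its centre, on its axis, 83 mm above the bench; y along the axis (x and z turn as it rolls). Body 52 mm in diameter and 170 mm long, handles 26 mm in diameter, 305 mm over all. It lies square to the rails, has 3 mm of play along its axis and rolls with 1 to 2 N of push.
- belt (a point): Centre of the pin (as pin). The bare belt is the middle 72 mm of the body (y = -36 to +36 mm); the flower bands edged with blue lines on either side are wet and must not be touched. More than 14 N from the paddle would chip the pin; it must never run faster than 0.15 m/s.
- bumper (a joint): Travel in m of the end head's sprung steel bumper bar, whose two black rubber pads meet the pin's handles at axis height: 0 = out, 0.006 = fully in. Pushes back with 1.5 N at first and 2.5 N more per mm. About 2 to 2.5 mm (9 to 11 N on the pin, with friction) must be pressed in for the keeper to come up behind the pin; held so, the pin keeps it 1.5 to 2 mm in.
- keeper (a joint): Angle in rad of the end head's sprung brass keeper, two dogs outside the rails on one shaft: 0 = up (tips 9 mm above the rails), 0.19 = pressed down level with them. Its ramp begins about 55 mm before the pin's held place; the handles press it down (1 to 3 N of push) as they roll over, and it springs up behind them once the pin is pressed far enough into the bumper.
- jar_pink: Closed paint jar with pink glaze, 50 mm in diameter, 64 mm high; bystander. Origin: centre of its underside.
- jar_green: Closed paint jar with green glaze, same size; bystander. Origin: centre of its underside.
- jar_blue: Closed paint jar with blue glaze, same size; bystander. Origin: centre of its underside.
- cover: White flowered porcelain dish cover, a dome 170 mm in diameter and 95 mm high with its knob; bystander. Origin: centre of its underside.
- cup: White porcelain mug, 72 mm in diameter, 65 mm high; bystander. Origin: centre of its underside.
- brick: Pinkish kiln brick, 100 by 180 by 65 mm; bystander. Origin: centre of its underside.
- brush: Paint brush lying on the bench, 190 mm long; bystander. Origin on its axis.
Things that resemble listed ones, but are neither listed nor needed, are in the scene too. There is more than one size of the paddle; the job needs the smallest.

How it is judged:
On the way, in this order (a step that is already met when the one before it is completed fails the run):
1. the paddle is lifted clear out of its slot (z of paddle in the frame of block above 0.06 m), for 0.1 s.
2. the pin is rolled off its starting place along the rails (angular speed of pin above 0.4 rad/s and distance of pin from where it was at the start of the episode above 0.02 m), for 0.1 s.
3. the pin is held between bumper and keeper: bumper pressed in, keeper up (value of joint bumper above 0.0008 m and value of joint keeper below 0.03 rad), for 0.3 s.
At the end, for the whole second after the job is handed in: Pin still and square on both rails (0.05 rad, height within 4 mm), held between bumper (pressed in over 0.8 mm) and keeper (up within 0.03 rad); paddle at rest in its slot, foot within 8 mm of the middle and 6 mm of the slot floor, leaning under 0.2 rad (all of step 3 and z of pin in the frame of rack between 0.079 and 0.087 m and angle between the y axis of pin and the y axis of rack, either way round below 0.05 rad and linear speed of pin below 0.01 m/s and horizontal distance between paddle and block below 0.008 m and z of paddle in the frame of block below 0.021 m and angle between paddle's own z axis and vertical below 0.2 rad and linear speed of paddle below 0.02 m/s); the robot touches nothing.
It fails at once if the paddle pushes the pin with more than 14 N (contact force between paddle and pin above 14 N).
It fails at once if the paddle touches a wet flower band or a handle (contact force between paddle and pin_c1 above 0.1 N or contact force between paddle and pin_c2 above 0.1 N or contact force between paddle and pin_c3 above 0.1 N or contact force between paddle and pin_c4 above 0.1 N).
It fails at once if the robot touches the pin (contact force between any of the fingers, the arm and pin above 0.1 N).
It fails at once if the pin runs faster than 0.15 m/s or leaves the rails (linear speed of pin above 0.15 m/s or z of pin in the frame of rack below 0.07 m).
It fails at once if a bystander is moved more than 15 mm (distance of any of jar_pink, jar_green, jar_blue, cover, cup, brick, brush from where it was at the start of the episode above 0.015 m).
It also fails if it takes over 61 s, if anything falls off the work surface, if the arm or the gripper's body presses on something with over 40 N, if the wrist force passes 120 N, or if a joint passes its speed limit or range.

## Working session

There is one attempt and no reset: what is moved stays moved. The work goes in short steps, Python scripts to look and compute and a shell command to move; the robot and the scene stay as the last step left them, time stands still between calls to the robot, and variables do not carry over. Pictures are saved under pics/ and viewed, and the job is handed in when it is done.

```bash
mkdir -p pics
python3 - <<'E'
from rig import bot, vision
import cv2, numpy as np
for n in ("top","side"):
    p,d=vision.snapshot(n); cv2.imwrite(f"pics/{n}0.png",p[:,:,::-1]); np.save(f"pics/{n}0.npy",d)
    c=vision.camera_params(n); print(n,c)
s=bot.observe(); print(s)
E
cat > h.py <<'E'
import cv2,numpy as np
from rig import bot, vision
def w(name,u,v,z=None,depth=None):
    c=vision.camera_params(name);K=np.array(c["camera_matrix"]);R=cv2.Rodrigues(np.array(c["rvec"],float))[0];t=np.array(c["tvec"],float).ravel()
    r=np.linalg.inv(K)@[u,v,1.]
    o=-R.T@t; dr=R.T@r
    s=(z-o[2])/dr[2] if z is not None else depth
    return o+s*dr
def px(name,P):
    c=vision.camera_params(name)
    return cv2.projectPoints(np.array(P,float).reshape(-1,1,3),np.array(c["rvec"],float),np.array(c["tvec"],float),np.array(c["camera_matrix"]),None)[0].reshape(-1,2)
E
```

```text
top {'camera_matrix': array([[600.30220544,   0.        , 319.06556933],
       [  0.        , 600.30220544, 240.62688705],
       [  0.        ,   0.        ,   1.        ]]), 'rvec': array([ 2.13425169, -2.19328027,  0.11608962]), 'tvec': array([-0.01590188,  0.48351459,  1.57838088])}
side {'camera_matrix': array([[457.30341489,   0.        , 322.6528318 ],
       [  0.        , 457.30341489, 240.06078175],
       [  0.        ,   0.        ,   1.        ]]), 'rvec': array([ 0.48337385, -2.81875697,  1.03692352]), 'tvec': array([0.47509972, 0.1963852 , 1.24981166])}
{'time_s': 0.1, 'q': array([-8.65375674e-01,  2.55684427e-01,  1.07163550e-01, -3.73007111e-04,
       -1.42390497e+00, -2.84614299e-01]), 'qd': array([-0.00060792, -0.00130959,  0.00389733,  0.00024821,  0.00149752,
        0.00166913]), 'joint_torque': array([-2.34765801e-03, -3.87605095e+01,  2.38473469e+01,  5.37793010e+00,
       -3.78701545e-03, -4.77736933e-05]), 'tcp_pos': array([ 0.22454359, -0.5016088 ,  0.23050725]), 'tool_rot': array([-2.08827287e-01,  9.77952180e-01,  8.04589689e-04, -2.24720535e-04]), 'wrist_force': array([ 0.7548282 , -0.22752831, -0.71105767]), 'wrist_torque': array([-0.02394462, -0.02072778,  0.00130256]), 'finger_gap': 0.08539780310577663}
```

View pics/top0.png

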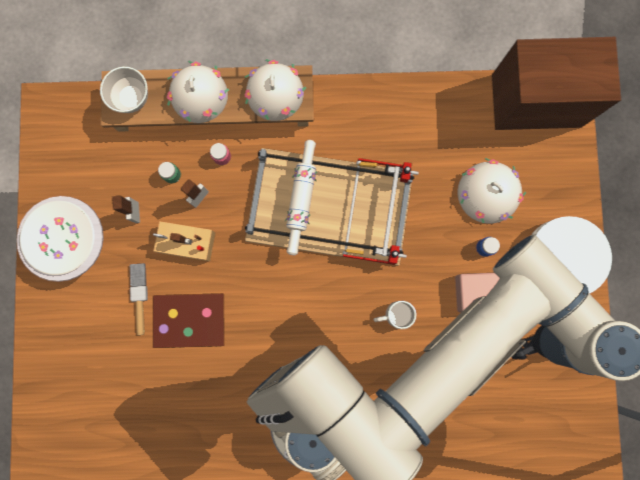

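View pics/side0.png

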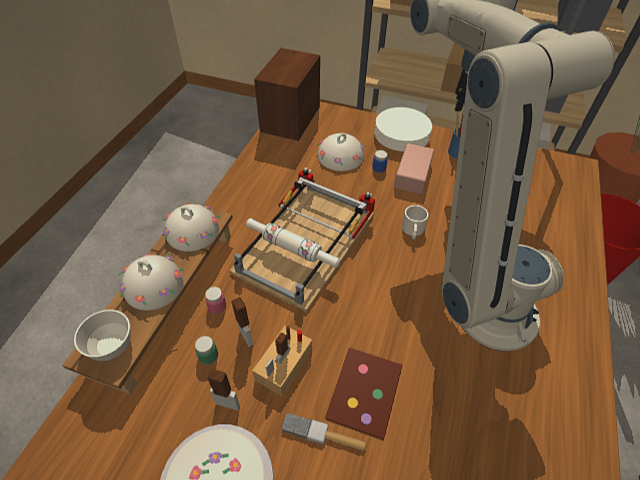

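The top view shows the block at about (183,242) with a paddle in its slot. Two more paddles stand free at (125,207) and (194,192). The pin lies at (302,197), and the red head is near (405,215).

Run:
```python
import cv2
a=cv2.imread("pics/top0.png"); b=cv2.imread("pics/side0.png")
cv2.imwrite("pics/c1.png",cv2.resize(a[180:280,100:230],None,fx=6,fy=6,interpolation=cv2.INTER_CUBIC))
cv2.imwrite("pics/c2.png",cv2.resize(a[130:280,235:435],None,fx=4,fy=4,interpolation=cv2.INTER_CUBIC))
cv2.imwrite("pics/c3.png",cv2.resize(b[280:420,190:330],None,fx=4,fy=4,interpolation=cv2.INTER_CUBIC))
```

```text
(no output)
```

View pics/c1.png

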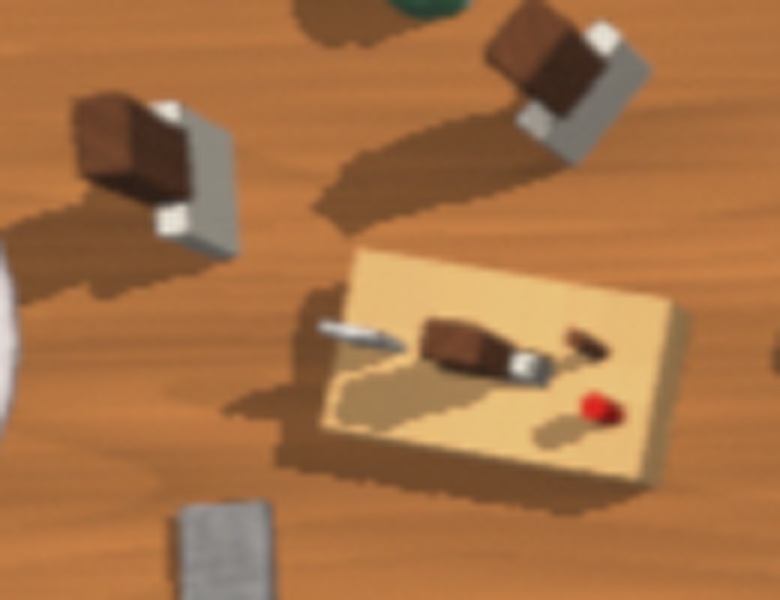

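View pics/c2.png

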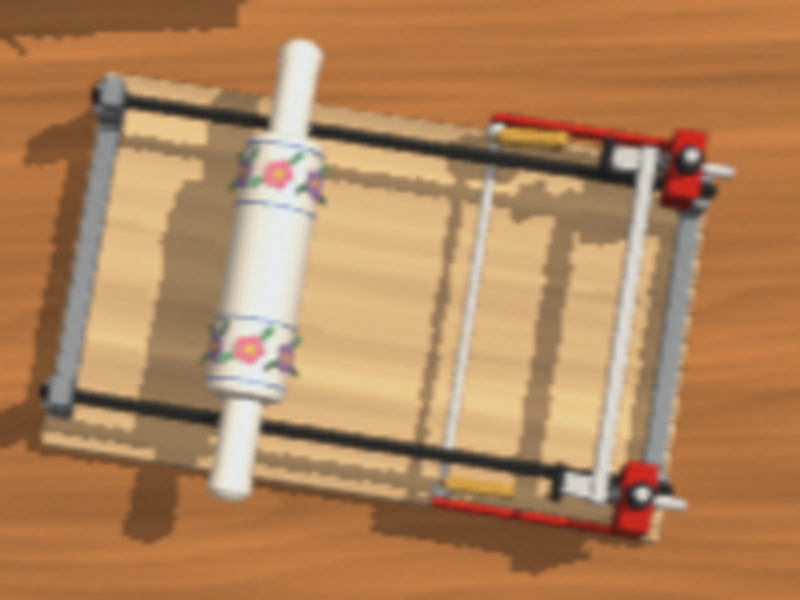

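View pics/c3.png

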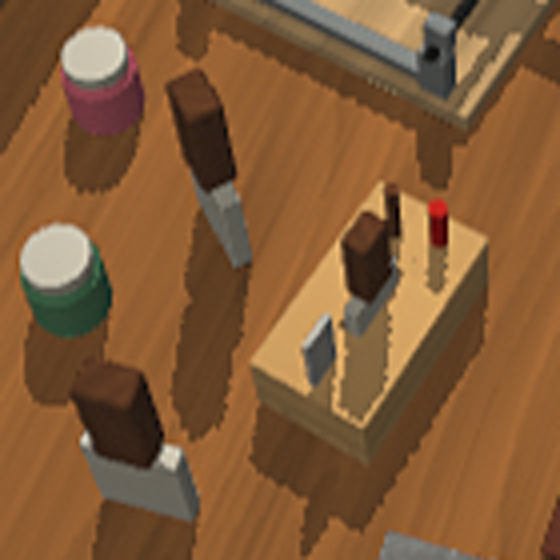

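Run:
```python
from h import *
d=np.load("pics/top0.npy")
def c1(x,y,z): return w("top",100+x/6-.4,180+y/6-.4,z)
def c2(x,y,z): return w("top",235+x/4-.4,130+y/4-.4,z)
B=[c1(*p,.055) for p in((358,248),(676,300),(640,482),(322,430))]
for b in B: print("block",b.round(4))
print("len",[np.linalg.norm(B[i]-B[(i+1)%4]).round(4) for i in range(4)],"ctr",np.mean(B,0).round(4))
yd=(B[1]-B[0])+(B[2]-B[3]); xd=(B[0]-B[3])+(B[1]-B[2])
print("long dir deg",np.degrees(np.arctan2(yd[1],yd[0])),"short dir",np.degrees(np.arctan2(xd[1],xd[0])))
# handle top at z=.14, paddle
H=[c1(*p,.14) for p in((427,318),(487,328),(482,378),(422,362))]
print("handle top",[h[:2].round(4) for h in H],np.mean(H,0).round(4))
e1=c2(302,45,.083);e2=c2(232,492,.083)
print("pin ends",e1.round(4),e2.round(4),np.linalg.norm(e1-e2).round(4),((e1+e2)/2).round(4))
v=e1-e2;print("axis deg",np.degrees(np.arctan2(v[1],v[0])))
l1=c2(281,205,.109);l2=c2(257,322,.109);print("belt lines",l1.round(4),l2.round(4),((l1+l2)/2).round(4),np.linalg.norm(l1-l2))
# rails
for n,a,b in(("railA",(135,103),(600,172)),("railB",(80,398),(550,470))):
    p,q=c2(*a,.07),c2(*b,.07);print(n,p.round(4),q.round(4),np.degrees(np.arctan2(*(q-p)[1::-1])))
# stops/ top bar centers
for p in((113,85),(60,395)): print("stop",c2(*p,.09).round(4))
for p,z in(((645,150),.083),((605,498),.083),((606,160),.083),((556,483),.083),((492,130),.07),((443,492),.07)): print("head",c2(*p,z).round(4))
# depths
for u,v in((302,200),(178,238),(190,241),(160,235),(199,250),(300,100),(270,235),(340,200),(392,215),(400,220)):
    z=d[v,u]; print((u,v),w("top",u,v,depth=z).round(4))
```

```text
block [0.5436 0.3908 0.055 ]
block [0.5167 0.2512 0.055 ]
block [0.437  0.2675 0.055 ]
block [0.4636 0.4064 0.055 ]
len [np.float64(0.1422), np.float64(0.0813), np.float64(0.1415), np.float64(0.0814)] ctr [0.4902 0.329  0.055 ]
long dir deg -100.87149885527245 short dir -11.307933508989985
handle top [array([0.5007, 0.3393]), array([0.4958, 0.3144]), array([0.475 , 0.3165]), array([0.4823, 0.3414])] [0.4884 0.3279 0.14  ]
pin ends [ 0.7409 -0.0127  0.083 ] [0.4476 0.0398 0.083 ] 0.298 [0.5942 0.0135 0.083 ]
axis deg -10.150105198487436
belt lines [0.6289 0.0031 0.109 ] [0.5535 0.0203 0.109 ] [0.5912 0.0117 0.109 ] 0.07733392817032768
railA [0.7084 0.0987 0.07  ] [ 0.6534 -0.2064  0.07  ] -100.21417775376023
railB [0.513  0.1381 0.07  ] [ 0.4574 -0.1663  0.07  ] -100.33878388223286
stop [0.7157 0.1112 0.09  ]
stop [0.5126 0.1487 0.09  ]
head [ 0.6643 -0.2349  0.083 ]
head [ 0.4371 -0.1998  0.083 ]
head [ 0.6584 -0.2092  0.083 ]
head [ 0.4477 -0.1687  0.083 ]
head [ 0.6836 -0.1364  0.07  ]
head [ 0.445  -0.0964  0.07  ]
(302, 200) [0.5806 0.0118 0.1022]
(178, 238) [0.4865 0.321  0.141 ]
(190, 241) [0.4866 0.3071 0.068 ]
(160, 235) [0.4994 0.3745 0.1084]
(199, 250) [0.4638 0.2867 0.0537]
(300, 100) [0.8415 0.0103 0.114 ]
(270, 235) [0.5034 0.103  0.0122]
(340, 200) [ 0.5934 -0.0888  0.0149]
(392, 215) [ 0.5372 -0.2189  0.09  ]
(400, 220) [ 0.5309 -0.246   0.0385]
```

Candidates are the paddle in the block slot at (180,239) and the bigger free-standing ones at (125,207) and (194,192). The crop confirms the one in the block: it has the smallest blade and handle, and its top is at z=0.141, which matches 15+125 mm. I'll move over it now.

```bash
python3 -m inch '[{"travel":[0.0137,0.043,0],"delta_rot":[0,0,0.12]},{"travel":[0.0274,0.086,0],"delta_rot":[0,0,0.24]},{"travel":[0.041,0.129,0],"delta_rot":[0,0,0.36]},{"travel":[0.055,0.172,0],"delta_rot":[0,0,0.48]},{"travel":[0.068,0.215,0],"delta_rot":[0,0,0.6]},{"travel":[0.082,0.258,0],"delta_rot":[0,0,0.72]},{"travel":[0.096,0.301,0],"delta_rot":[0,0,0.84]},{"travel":[0.11,0.344,0],"delta_rot":[0,0,0.957]},{"travel":[0.123,0.387,0],"delta_rot":[0,0,0.957]},{"travel":[0.137,0.43,0],"delta_rot":[0,0,0.957]},{"travel":[0.151,0.473,0],"delta_rot":[0,0,0.957]},{"travel":[0.164,0.515,0],"delta_rot":[0,0,0.957]}]' 0.07 50
python3 -c "
from rig import bot;s=bot.observe();print(s['q'],s['tcp_pos'],s['tool_rot'])"
```

```text
time_s: 1.3
tcp_pos: [0.3885, 0.015, 0.2312]
tool_rot: [-0.636, 0.772, 0.0, 0.0]
wrist_force: [1.1, -1.2, -0.5]
finger_gap: 0.0695
[ 4.46703527e-01 -7.11441432e-02 -2.57460807e-01 -1.62312154e-04
 -1.38436707e+00 -6.39030536e-01] [0.38854204 0.01497537 0.23121376] [-6.35935121e-01  7.71742517e-01  6.38963641e-05  7.38021465e-05]
```

```bash
python3 -m inch '[{"travel":[0.0125,0.039,0],"delta_rot":[0,0,0]},{"travel":[0.025,0.078,0],"delta_rot":[0,0,0]},{"travel":[0.0375,0.117,0],"delta_rot":[0,0,0]},{"travel":[0.05,0.157,0],"delta_rot":[0,0,0]},{"travel":[0.063,0.196,0],"delta_rot":[0,0,0]},{"travel":[0.075,0.235,0],"delta_rot":[0,0,0]},{"travel":[0.088,0.274,0],"delta_rot":[0,0,0]},{"travel":[0.096,0.3,0],"delta_rot":[0,0,0]},{"travel":[0.1005,0.3135,0],"delta_rot":[0,0,0]},{"travel":[0.1005,0.3135,0],"delta_rot":[0,0,0]}]'
python3 - <<'E'
from h import *
s=bot.observe();print(s['q'],s['tcp_pos'],s['tool_rot'])
for n in("top","side"):
    p,d=vision.snapshot(n);cv2.imwrite(f"pics/{n}1.png",p[:,:,::-1])
    if n=="side": cv2.imwrite("pics/s1c.png",cv2.resize(p[200:420,150:370,::-1],None,fx=2.7,fy=2.7,interpolation=cv2.INTER_CUBIC))
    else: cv2.imwrite("pics/t1c.png",cv2.resize(p[100:300,60:460,::-1],None,fx=2,fy=2,interpolation=cv2.INTER_CUBIC))
E
```

```text
time_s: 2.3
tcp_pos: [0.4891, 0.3279, 0.2296]
tool_rot: [-0.636, 0.772, 0.0, -0.001]
wrist_force: [-0.2, -0.0, 0.3]
finger_gap: 0.0703
[ 8.55695454e-01  3.35178662e-01  2.14694901e-01 -4.59858993e-04
 -1.45282568e+00 -1.04728994e+00] [0.48905174 0.32791643 0.2295814 ] [-6.36207724e-01  7.71516753e-01  1.74064650e-05 -1.27700869e-03]
```

View pics/s1c.png

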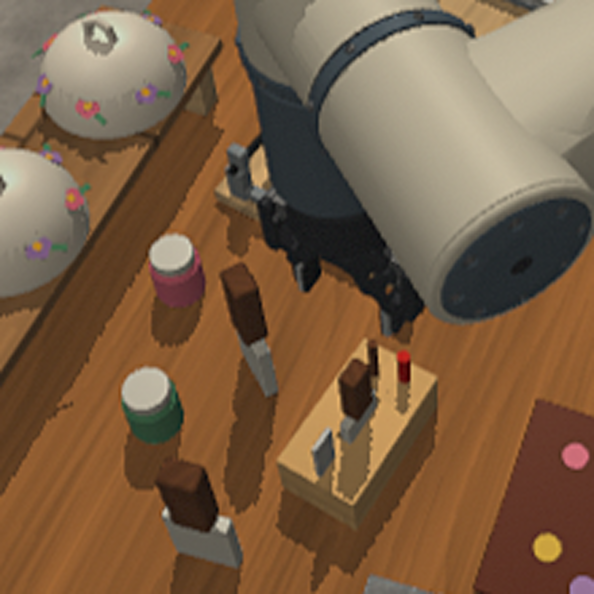

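View pics/t1c.png

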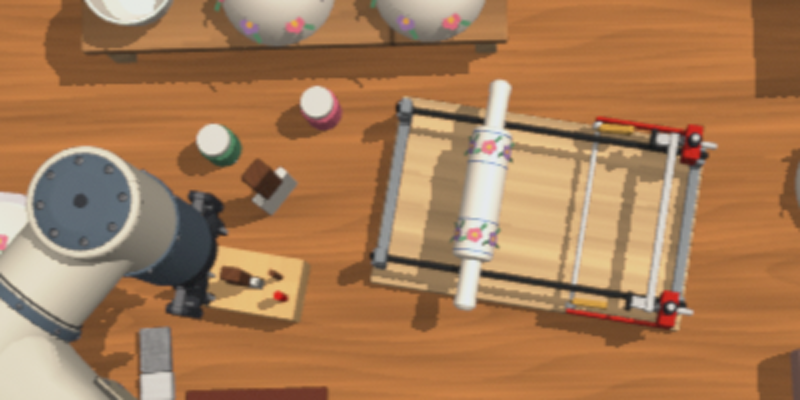

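Run:
```python
from h import *
t=[0.489,.328,.2296+.006]
print(px("side",[t]),px("top",[t]), px("top",[[.4885,.328,.14],[.49,.329,.055]]),px("side",[[.4885,.328,.14]]))
# pin remeasure from t1c scale 2 off 60,100
f=lambda x,y,z:w("top",60+x/2-.25,100+y/2-.25,z)
a,b=f(501,82,.083),f(465,306,.083);print(a,b,(a+b)/2)
for p in((404,108),(380,258)):print(f(*p,.09))
```

```text
[[279.81017504 312.26848154]] [[165.36877388 232.40130731]] [[175.29877054 237.32456298]
 [182.74147699 240.47910334]] [[282.34898912 334.43466056]]
[ 0.74116326 -0.01312725  0.083     ] [0.44720578 0.04069856 0.083     ] [0.59418452 0.01378565 0.083     ]
[0.70800095 0.11419249 0.09      ]
[0.5115562  0.14835827 0.09      ]
```

```bash
python3 -m inch '[{"travel":[0,0.0005,-0.025],"delta_rot":[0,0,0]},{"travel":[0,0.0005,-0.055],"delta_rot":[0,0,0]},{"travel":[0,0.0005,-0.085],"delta_rot":[0,0,0]},{"travel":[0,0.0005,-0.115],"delta_rot":[0,0,0]},{"travel":[0,0.0005,-0.135],"delta_rot":[0,0,0]},{"travel":[0,0.0005,-0.145],"delta_rot":[0,0,0]},{"travel":[0,0.0005,-0.145],"delta_rot":[0,0,0]}]'
python3 -m inch '[{"travel":[0,0,0],"delta_rot":[0,0,0]},{"travel":[0,0,0],"delta_rot":[0,0,0]},{"travel":[0,0,0],"delta_rot":[0,0,0]},{"travel":[0,0,0],"delta_rot":[0,0,0]},{"travel":[0,0,0],"delta_rot":[0,0,0]},{"travel":[0,0,0],"delta_rot":[0,0,0]},{"travel":[0,0,0],"delta_rot":[0,0,0]},{"travel":[0,0,0],"delta_rot":[0,0,0]}]' 0.0 50
```

```text
time_s: 3.1
tcp_pos: [0.4886, 0.3258, 0.0855]
tool_rot: [-0.635, 0.772, -0.0, -0.001]
wrist_force: [0.4, 0.1, 0.2]
finger_gap: 0.0702
time_s: 3.9
tcp_pos: [0.4897, 0.3274, 0.0873]
tool_rot: [-0.636, 0.772, -0.0, 0.001]
wrist_force: [-1.3, -0.1, 5.5]
finger_gap: 0.0176
```

```bash
python3 -m inch '[{"travel":[0,0,0.006],"delta_rot":[0,0,0]},{"travel":[0,0,0.018],"delta_rot":[0,0,0]},{"travel":[0,0,0.035],"delta_rot":[0,0,0]},{"travel":[0,0,0.055],"delta_rot":[0,0,0]},{"travel":[0,0,0.075],"delta_rot":[0,0,0]},{"travel":[0,0,0.095],"delta_rot":[0,0,0]},{"travel":[0,0,0.115],"delta_rot":[0,0,0]},{"travel":[0,0,0.125],"delta_rot":[0,0,0]},{"travel":[0,0,0.125],"delta_rot":[0,0,0]}]'
python3 - <<'E'
from h import *
s=bot.observe();print(s['tcp_pos'],s['tool_rot'],s['wrist_force'],s['finger_gap'])
p,d=vision.snapshot("side");cv2.imwrite("pics/s2c.png",cv2.resize(p[230:390,200:380,::-1],None,fx=3.5,fy=3.5,interpolation=cv2.INTER_CUBIC))
E
```

```text
time_s: 4.8
tcp_pos: [0.4897, 0.3275, 0.213]
tool_rot: [-0.636, 0.772, 0.0, 0.002]
wrist_force: [-0.7, 0.1, -1.0]
finger_gap: 0.0174
[0.48973768 0.32745263 0.21303716] [-6.35692247e-01  7.71940976e-01  1.29738680e-04  1.57454544e-03] [-0.74657392  0.08988083 -0.97036493] 0.017373473161702426
```

View pics/s2c.png

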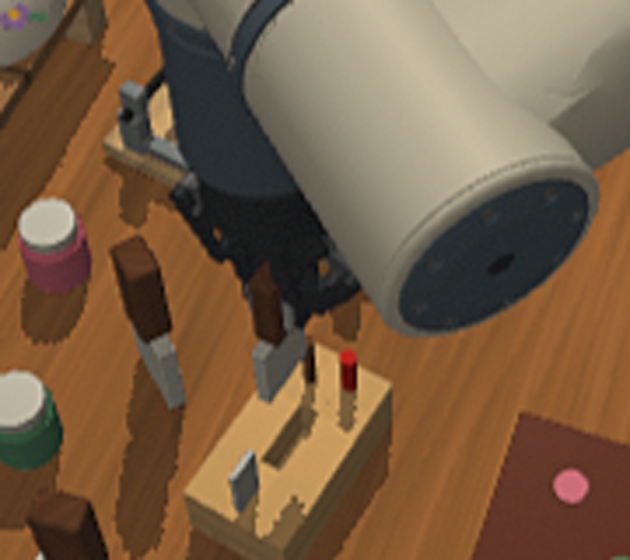

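The side view shows the paddle hanging straight in the fingers with the empty slot below it. Next I turn it square to the rails and carry it behind the pin.

```bash
python3 -m inch '[{"travel":[0.0094,-0.0216,0],"delta_rot":[0,0,-0.13]},{"travel":[0.0187,-0.0432,0],"delta_rot":[0,0,-0.26]},{"travel":[0.028,-0.0648,0],"delta_rot":[0,0,-0.39]},{"travel":[0.0374,-0.0863,0],"delta_rot":[0,0,-0.52]},{"travel":[0.0468,-0.1079,0],"delta_rot":[0,0,-0.65]},{"travel":[0.056,-0.1295,0],"delta_rot":[0,0,-0.78]},{"travel":[0.0655,-0.151,0],"delta_rot":[0,0,-0.91]},{"travel":[0.075,-0.1727,0],"delta_rot":[0,0,-1.04]},{"travel":[0.084,-0.194,0],"delta_rot":[0,0,-1.17]},{"travel":[0.0936,-0.216,0],"delta_rot":[0,0,-1.3]},{"travel":[0.103,-0.2375,0],"delta_rot":[0,0,-1.43]},{"travel":[0.1123,-0.259,0],"delta_rot":[0,0,-1.559]}]'
python3 -m inch '[{"travel":[0,0,0],"delta_rot":[0,0,0]},{"travel":[0,0,0],"delta_rot":[0,0,0]}]'
python3 - <<'E'
from h import *
s=bot.observe();print(s['q'],s['tcp_pos'],s['tool_rot'],s['wrist_force'])
for n in("top","side"):
    p,d=vision.snapshot(n)
    if n=="side": cv2.imwrite("pics/s3c.png",cv2.resize(p[160:320,200:400,::-1],None,fx=3.5,fy=3.5,interpolation=cv2.INTER_CUBIC))
    else: cv2.imwrite("pics/t3c.png",cv2.resize(p[120:280,220:440,::-1],None,fx=3.5,fy=3.5,interpolation=cv2.INTER_CUBIC))
E
```

```text
time_s: 6.05
tcp_pos: [0.6011, 0.067, 0.2096]
tool_rot: [0.093, 0.996, -0.0, -0.001]
wrist_force: [0.5, -0.3, -0.3]
finger_gap: 0.0177
time_s: 6.25
tcp_pos: [0.601, 0.0676, 0.2098]
tool_rot: [0.09, 0.996, -0.0, -0.001]
wrist_force: [0.5, 0.5, -0.9]
finger_gap: 0.0173
[ 3.69836140e-01  3.72704864e-01  2.19441953e-01 -6.65171446e-04
 -1.42007530e+00 -2.12154984e+00] [0.60095676 0.06763459 0.20976394] [ 9.03854400e-02  9.95905994e-01 -2.70031450e-04 -1.28469772e-03] [ 0.50116042  0.52397177 -0.90029131]
```

View pics/s3c.png

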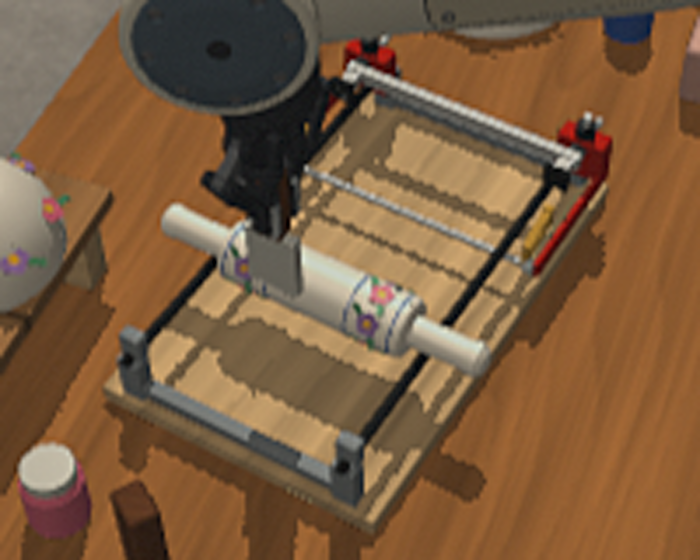

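View pics/t3c.png

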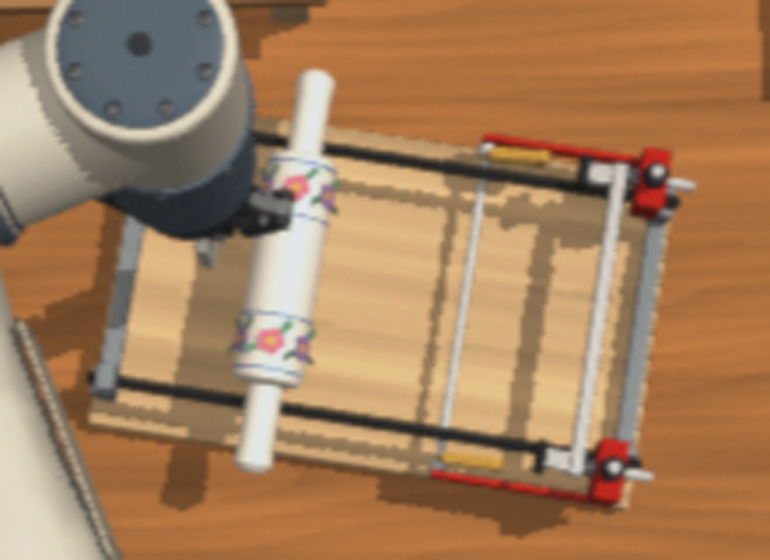

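```bash
python3 - <<'E'
from h import *
V=np.array([.9839,-.1788,0]);U=np.array([-.1788,-.9839,0])
t=np.array([.601,.0676,.2098-.0723])
for o in(-22,0,22): print(o,px("side",[t+V*o/1000-U*.005])[0])
for x,y in((252,283),(300,295)): print(200+x/3.5-.4,160+y/3.5-.4, (w("side",200+x/3.5-.4,160+y/3.5-.4,t[2])-t)@np.c_[U,V])
E
python3 -m inch '[{"travel":[0.001,0.001,-0.015],"delta_rot":[0,0,0]},{"travel":[0.001,0.001,-0.035],"delta_rot":[0,0,0]},{"travel":[0.001,0.001,-0.055],"delta_rot":[0,0,0]},{"travel":[0.001,0.001,-0.07],"delta_rot":[0,0,0]},{"travel":[0.001,0.001,-0.08],"delta_rot":[0,0,0]},{"travel":[0.001,0.001,-0.08],"delta_rot":[0,0,0]},{"travel":[0.001,0.001,-0.08],"delta_rot":[0,0,0]}]'
python3 - <<'E'
from h import *
s=bot.observe();print(s['q'],s['tcp_pos'],s['wrist_force'])
p,d=vision.snapshot("side");cv2.imwrite("pics/s4c.png",cv2.resize(p[160:320,200:400,::-1],None,fx=3.5,fy=3.5,interpolation=cv2.INTER_CUBIC))
E
```

```text
-22 [286.52986814 244.45515239]
0 [279.55218531 241.26590504]
22 [272.65122014 238.11172257]
271.6 240.45714285714286 [-0.01329644  0.01987275]
285.31428571428575 243.88571428571427 [-0.00495974 -0.01815973]
time_s: 7.05
tcp_pos: [0.6028, 0.0693, 0.1319]
tool_rot: [0.09, 0.996, -0.0, 0.0]
wrist_force: [-0.2, 0.5, -0.7]
finger_gap: 0.0174
[ 3.72093938e-01  4.10681681e-01  7.59672261e-02  4.10289595e-04
 -1.23534338e+00 -2.12331506e+00] [0.60276174 0.06934966 0.13190058] [-0.177416    0.52431265 -0.69901522]
```

View pics/s4c.png

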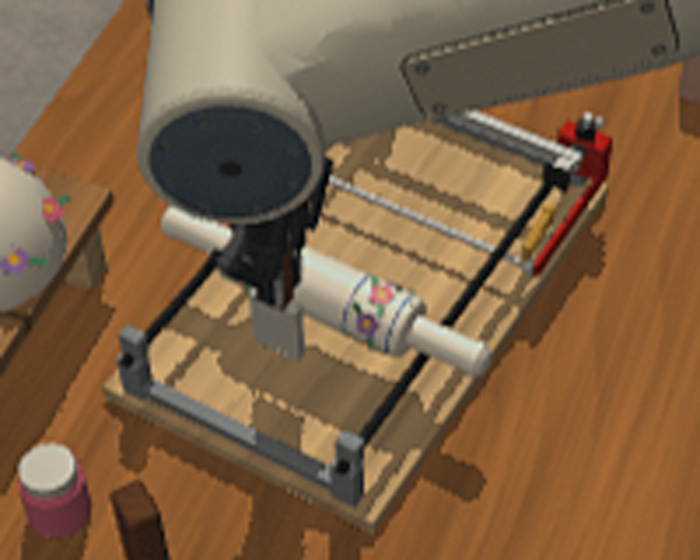

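```bash
python3 -m inch '[{"travel":[-0.0005,-0.003,0],"delta_rot":[0,0,0]},{"travel":[-0.001,-0.006,0],"delta_rot":[0,0,0]},{"travel":[-0.0016,-0.009,0],"delta_rot":[0,0,0]},{"travel":[-0.0021,-0.0118,0],"delta_rot":[0,0,0]},{"travel":[-0.0027,-0.0148,0],"delta_rot":[0,0,0]},{"travel":[-0.0032,-0.0177,0],"delta_rot":[0,0,0]},{"travel":[-0.0034,-0.0187,0],"delta_rot":[0,0,0]},{"travel":[-0.0036,-0.0197,0],"delta_rot":[0,0,0]},{"travel":[-0.0038,-0.0207,0],"delta_rot":[0,0,0]},{"travel":[-0.0039,-0.0217,0],"delta_rot":[0,0,0]},{"travel":[-0.0041,-0.0226,0],"delta_rot":[0,0,0]},{"travel":[-0.0043,-0.0236,0],"delta_rot":[0,0,0]}]'
python3 -m inch '[{"travel":[-0.0002,-0.001,0],"delta_rot":[0,0,0]},{"travel":[-0.0004,-0.002,0],"delta_rot":[0,0,0]},{"travel":[-0.0005,-0.003,0],"delta_rot":[0,0,0]},{"travel":[-0.0007,-0.0039,0],"delta_rot":[0,0,0]}]'
python3 -m inch '[{"travel":[-0.0002,-0.001,0],"delta_rot":[0,0,0]},{"travel":[-0.0004,-0.002,0],"delta_rot":[0,0,0]},{"travel":[-0.0005,-0.003,0],"delta_rot":[0,0,0]},{"travel":[-0.0007,-0.0039,0],"delta_rot":[0,0,0]}]'
```

```text
time_s: 8.3
tcp_pos: [0.5982, 0.0455, 0.1313]
tool_rot: [0.09, 0.996, 0.0, 0.0]
wrist_force: [0.0, 0.6, -0.6]
finger_gap: 0.0171
time_s: 8.7
tcp_pos: [0.5975, 0.0414, 0.1313]
tool_rot: [0.091, 0.996, -0.0, -0.0]
wrist_force: [-0.5, 0.7, -0.7]
finger_gap: 0.0174
time_s: 9.1
tcp_pos: [0.5968, 0.0375, 0.1313]
tool_rot: [0.09, 0.996, -0.0, 0.0]
wrist_force: [0.5, -0.0, -0.0]
finger_gap: 0.0175
```

```bash
python3 -m inch '[{"travel":[-0.0002,-0.001,0],"delta_rot":[0,0,0]},{"travel":[-0.0004,-0.002,0],"delta_rot":[0,0,0]},{"travel":[-0.0005,-0.003,0],"delta_rot":[0,0,0]},{"travel":[-0.0007,-0.0039,0],"delta_rot":[0,0,0]},{"travel":[-0.0009,-0.0049,0],"delta_rot":[0,0,0]},{"travel":[-0.0011,-0.0059,0],"delta_rot":[0,0,0]}]'
python3 - <<'E'
from h import *
for i in range(3): print(bot.observe()['wrist_force'])
p,d=vision.snapshot("side");cv2.imwrite("pics/s5c.png",cv2.resize(p[160:320,200:400,::-1],None,fx=3.5,fy=3.5,interpolation=cv2.INTER_CUBIC))
p,d=vision.snapshot("top");cv2.imwrite("pics/t5c.png",cv2.resize(p[120:280,220:440,::-1],None,fx=3.5,fy=3.5,interpolation=cv2.INTER_CUBIC))
E
```

```text
time_s: 9.7
tcp_pos: [0.5957, 0.0316, 0.1313]
tool_rot: [0.09, 0.996, -0.0, 0.0]
wrist_force: [0.2, 0.3, -0.2]
finger_gap: 0.0174
[ 0.20417042  0.28219212 -0.21887395]
[ 0.20417042  0.28219212 -0.21887395]
[ 0.20417042  0.28219212 -0.21887395]
```

View pics/s5c.png

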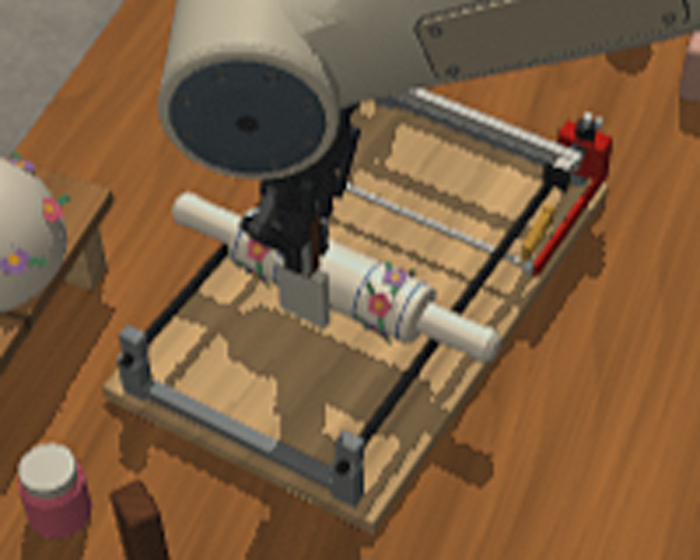

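View pics/t5c.png

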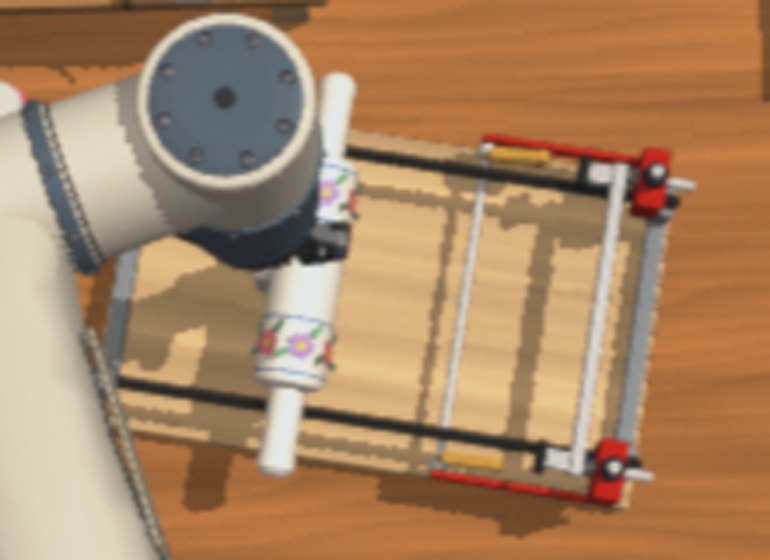

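Top and side views show the pin about 17 mm along and square, with the blade on the bare belt (side crop blade x=280–327, blue band edges at about 268 and 355). I'll keep rolling.

```bash
python3 -m inch '[{"travel":[-0.0002,-0.001,0],"delta_rot":[0,0,0]},{"travel":[-0.0005,-0.003,0],"delta_rot":[0,0,0]},{"travel":[-0.0011,-0.0059,0],"delta_rot":[0,0,0]},{"travel":[-0.0016,-0.0089,0],"delta_rot":[0,0,0]},{"travel":[-0.0021,-0.0118,0],"delta_rot":[0,0,0]},{"travel":[-0.0027,-0.0148,0],"delta_rot":[0,0,0]},{"travel":[-0.0032,-0.0177,0],"delta_rot":[0,0,0]},{"travel":[-0.0038,-0.0207,0],"delta_rot":[0,0,0]},{"travel":[-0.0043,-0.0236,0],"delta_rot":[0,0,0]},{"travel":[-0.0048,-0.0266,0],"delta_rot":[0,0,0]},{"travel":[-0.0052,-0.0286,0],"delta_rot":[0,0,0]},{"travel":[-0.0054,-0.0295,0],"delta_rot":[0,0,0]}]'
python3 - <<'E'
from h import *
p,d=vision.snapshot("top");cv2.imwrite("pics/t6c.png",cv2.resize(p[120:280,220:440,::-1],None,fx=3.5,fy=3.5,interpolation=cv2.INTER_CUBIC))
E
```

```text
time_s: 11.0
tcp_pos: [0.5902, 0.0018, 0.1313]
tool_rot: [0.091, 0.996, -0.0, -0.0]
wrist_force: [0.1, 0.1, -0.4]
finger_gap: 0.0171
```

View pics/t6c.png

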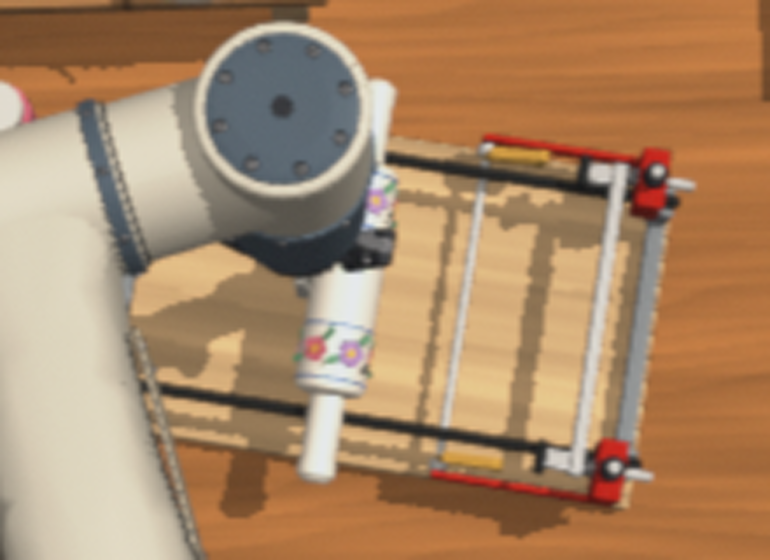

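```bash
python3 -m inch '[{"travel":[-0.0002,-0.001,0],"delta_rot":[0,0,0]},{"travel":[-0.0005,-0.003,0],"delta_rot":[0,0,0]},{"travel":[-0.0011,-0.0059,0],"delta_rot":[0,0,0]},{"travel":[-0.0016,-0.0089,0],"delta_rot":[0,0,0]},{"travel":[-0.0021,-0.0118,0],"delta_rot":[0,0,0]},{"travel":[-0.0027,-0.0148,0],"delta_rot":[0,0,0]},{"travel":[-0.0032,-0.0177,0],"delta_rot":[0,0,0]},{"travel":[-0.0038,-0.0207,0],"delta_rot":[0,0,0]},{"travel":[-0.0043,-0.0236,0],"delta_rot":[0,0,0]},{"travel":[-0.0048,-0.0266,0],"delta_rot":[0,0,0]},{"travel":[-0.0054,-0.0295,0],"delta_rot":[0,0,0]},{"travel":[-0.0059,-0.0325,0],"delta_rot":[0,0,0]}]'
python3 -m inch '[{"travel":[-0.0004,-0.002,0],"delta_rot":[0,0,0]},{"travel":[-0.0009,-0.0049,0],"delta_rot":[0,0,0]},{"travel":[-0.0014,-0.0079,0],"delta_rot":[0,0,0]},{"travel":[-0.002,-0.0108,0],"delta_rot":[0,0,0]},{"travel":[-0.0025,-0.0138,0],"delta_rot":[0,0,0]},{"travel":[-0.003,-0.0167,0],"delta_rot":[0,0,0]},{"travel":[-0.0036,-0.0197,0],"delta_rot":[0,0,0]},{"travel":[-0.0041,-0.0226,0],"delta_rot":[0,0,0]},{"travel":[-0.0047,-0.0256,0],"delta_rot":[0,0,0]},{"travel":[-0.0052,-0.0285,0],"delta_rot":[0,0,0]},{"travel":[-0.0057,-0.0315,0],"delta_rot":[0,0,0]},{"travel":[-0.0061,-0.0334,0],"delta_rot":[0,0,0]}]'
python3 - <<'E'
from h import *
p,d=vision.snapshot("top");cv2.imwrite("pics/t7c.png",cv2.resize(p[120:280,260:440,::-1],None,fx=4,fy=4,interpolation=cv2.INTER_CUBIC))
E
```

```text
time_s: 12.25
tcp_pos: [0.5843, -0.0305, 0.1313]
tool_rot: [0.09, 0.996, 0.0, -0.0]
wrist_force: [-0.2, 0.5, -1.1]
finger_gap: 0.0171
time_s: 13.45
tcp_pos: [0.5782, -0.0641, 0.1313]
tool_rot: [0.091, 0.996, -0.0, -0.0]
wrist_force: [-0.6, -1.6, -1.5]
finger_gap: 0.0173
```

View pics/t7c.png

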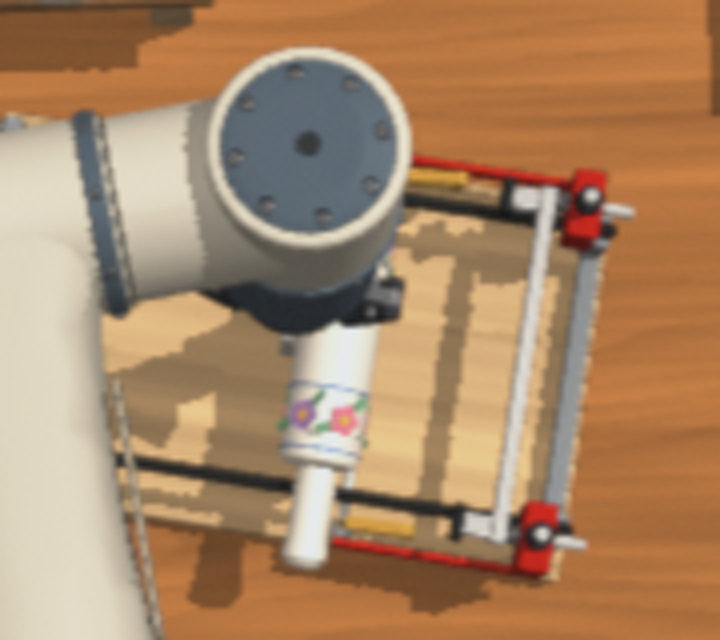

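```bash
python3 -m inch '[{"travel":[-0.0002,-0.001,0],"delta_rot":[0,0,0]},{"travel":[-0.0005,-0.003,0],"delta_rot":[0,0,0]},{"travel":[-0.0009,-0.0049,0],"delta_rot":[0,0,0]},{"travel":[-0.0013,-0.0069,0],"delta_rot":[0,0,0]},{"travel":[-0.0016,-0.0089,0],"delta_rot":[0,0,0]},{"travel":[-0.002,-0.0108,0],"delta_rot":[0,0,0]},{"travel":[-0.0023,-0.0128,0],"delta_rot":[0,0,0]},{"travel":[-0.0027,-0.0148,0],"delta_rot":[0,0,0]},{"travel":[-0.003,-0.0167,0],"delta_rot":[0,0,0]},{"travel":[-0.0034,-0.0187,0],"delta_rot":[0,0,0]},{"travel":[-0.0038,-0.0207,0],"delta_rot":[0,0,0]},{"travel":[-0.0041,-0.0226,0],"delta_rot":[0,0,0]}]'
python3 -m inch '[{"travel":[-0.0003,-0.0015,0],"delta_rot":[0,0,0]},{"travel":[-0.0006,-0.0035,0],"delta_rot":[0,0,0]},{"travel":[-0.001,-0.0055,0],"delta_rot":[0,0,0]},{"travel":[-0.0014,-0.0075,0],"delta_rot":[0,0,0]},{"travel":[-0.0017,-0.0095,0],"delta_rot":[0,0,0]},{"travel":[-0.0021,-0.0115,0],"delta_rot":[0,0,0]},{"travel":[-0.0025,-0.0135,0],"delta_rot":[0,0,0]},{"travel":[-0.0028,-0.0155,0],"delta_rot":[0,0,0]}]'
python3 - <<'E'
from h import *
p,d=vision.snapshot("top");cv2.imwrite("pics/t8c.png",cv2.resize(p[120:280,260:440,::-1],None,fx=4,fy=4,interpolation=cv2.INTER_CUBIC))
E
```

```text
time_s: 14.7
tcp_pos: [0.5741, -0.0865, 0.1313]
tool_rot: [0.09, 0.996, -0.0, 0.0]
wrist_force: [0.2, 0.7, -0.7]
finger_gap: 0.0169
time_s: 15.5
tcp_pos: [0.5716, -0.1016, 0.1313]
tool_rot: [0.09, 0.996, 0.0, 0.0]
wrist_force: [0.7, 2.2, -0.7]
finger_gap: 0.0174
```

View pics/t8c.png

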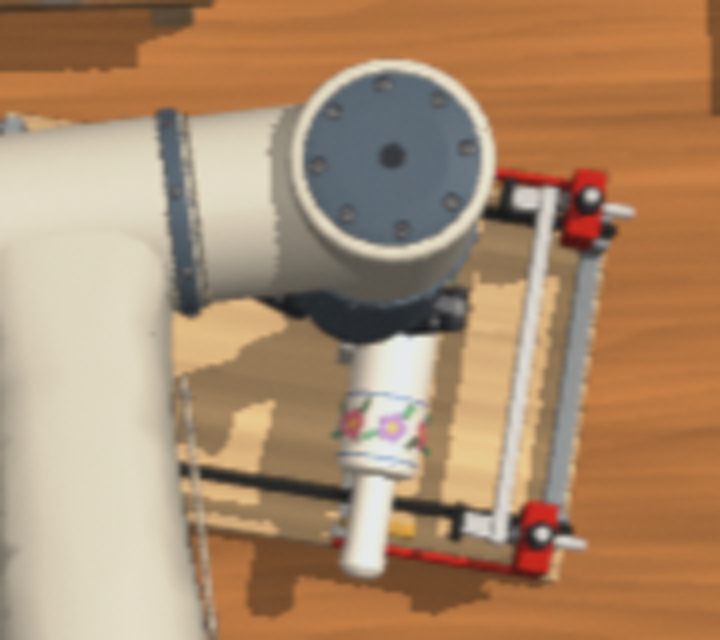

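```bash
python3 -m inch '[{"travel":[-0.0002,-0.001,0],"delta_rot":[0,0,0]},{"travel":[-0.0005,-0.003,0],"delta_rot":[0,0,0]},{"travel":[-0.0009,-0.0049,0],"delta_rot":[0,0,0]},{"travel":[-0.0013,-0.0069,0],"delta_rot":[0,0,0]},{"travel":[-0.0016,-0.0089,0],"delta_rot":[0,0,0]},{"travel":[-0.002,-0.0108,0],"delta_rot":[0,0,0]},{"travel":[-0.0023,-0.0128,0],"delta_rot":[0,0,0]},{"travel":[-0.0027,-0.0148,0],"delta_rot":[0,0,0]}]'
python3 -m inch '[{"travel":[-0.0002,-0.001,0],"delta_rot":[0,0,0]},{"travel":[-0.0004,-0.0025,0],"delta_rot":[0,0,0]},{"travel":[-0.0007,-0.004,0],"delta_rot":[0,0,0]},{"travel":[-0.001,-0.0055,0],"delta_rot":[0,0,0]},{"travel":[-0.0013,-0.007,0],"delta_rot":[0,0,0]},{"travel":[-0.0016,-0.0085,0],"delta_rot":[0,0,0]}]'
python3 - <<'E'
from h import *
p,d=vision.snapshot("top");cv2.imwrite("pics/t9c.png",cv2.resize(p[200:280,300:420,::-1],None,fx=6,fy=6,interpolation=cv2.INTER_CUBIC))
p,d=vision.snapshot("side");cv2.imwrite("pics/s9c.png",cv2.resize(p[160:300,240:400,::-1],None,fx=4,fy=4,interpolation=cv2.INTER_CUBIC))
E
```

```text
time_s: 16.35
tcp_pos: [0.5686, -0.1169, 0.1313]
tool_rot: [0.09, 0.996, -0.0, -0.0]
wrist_force: [-0.1, 0.8, -0.6]
finger_gap: 0.0172
time_s: 16.95
tcp_pos: [0.5672, -0.125, 0.1313]
tool_rot: [0.09, 0.996, 0.0, 0.0]
wrist_force: [-0.3, 1.7, -0.1]
finger_gap: 0.0172
```

View pics/t9c.png

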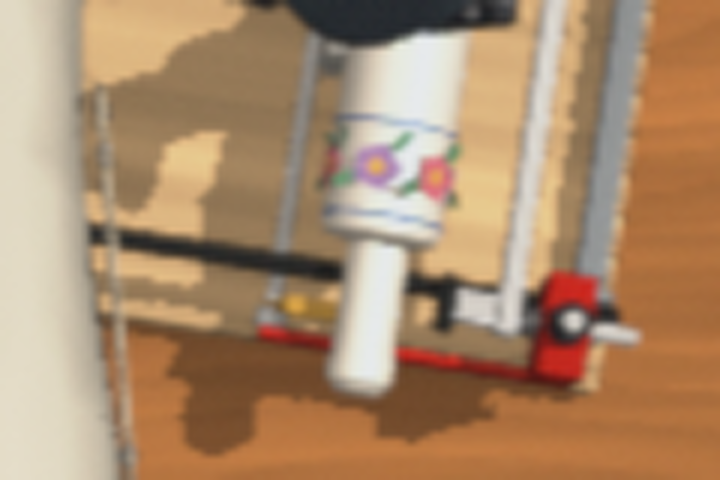

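View pics/s9c.png

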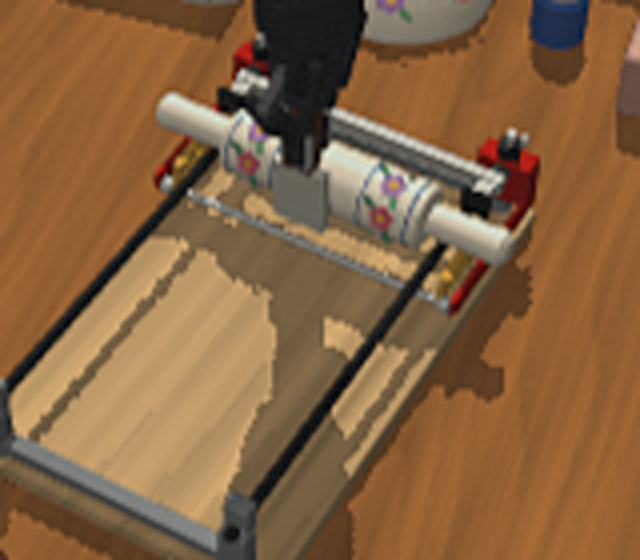

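Handle front edge is at crop x≈403 and the pad face at ≈440, so about 15 mm to go. The pin is square with the blade on the belt.

```bash
python3 -m inch '[{"travel":[-0.0001,-0.0007,0],"delta_rot":[0,0,0]},{"travel":[-0.0003,-0.0017,0],"delta_rot":[0,0,0]},{"travel":[-0.0005,-0.0027,0],"delta_rot":[0,0,0]},{"travel":[-0.0007,-0.0037,0],"delta_rot":[0,0,0]},{"travel":[-0.0009,-0.0047,0],"delta_rot":[0,0,0]},{"travel":[-0.001,-0.0057,0],"delta_rot":[0,0,0]},{"travel":[-0.0012,-0.0067,0],"delta_rot":[0,0,0]},{"travel":[-0.0014,-0.0077,0],"delta_rot":[0,0,0]}]'
python3 -m inch '[{"travel":[-0.0001,-0.0006,0],"delta_rot":[0,0,0]},{"travel":[-0.0002,-0.0012,0],"delta_rot":[0,0,0]},{"travel":[-0.0003,-0.0018,0],"delta_rot":[0,0,0]}]'
python3 -m inch '[{"travel":[-0.0001,-0.0005,0],"delta_rot":[0,0,0]},{"travel":[-0.0002,-0.001,0],"delta_rot":[0,0,0]}]'
python3 -m inch '[{"travel":[-0.0001,-0.0005,0],"delta_rot":[0,0,0]},{"travel":[-0.0002,-0.001,0],"delta_rot":[0,0,0]}]'
```

```text
time_s: 17.85
tcp_pos: [0.5655, -0.1331, 0.1312]
tool_rot: [0.091, 0.996, -0.0, -0.0]
wrist_force: [-0.5, 0.6, -0.7]
finger_gap: 0.0173
time_s: 18.15
tcp_pos: [0.5653, -0.1347, 0.1313]
tool_rot: [0.09, 0.996, -0.0, -0.0]
wrist_force: [-0.4, -0.6, -1.0]
finger_gap: 0.0175
time_s: 18.35
tcp_pos: [0.5652, -0.1356, 0.1313]
tool_rot: [0.09, 0.996, 0.0, 0.0]
wrist_force: [-0.3, 0.8, -0.3]
finger_gap: 0.0173
time_s: 18.55
tcp_pos: [0.565, -0.1366, 0.1313]
tool_rot: [0.09, 0.996, 0.0, 0.0]
wrist_force: [-0.3, 1.0, 0.1]
finger_gap: 0.0175
```

```bash
python3 -m inch '[{"travel":[-0.0001,-0.0005,0],"delta_rot":[0,0,0]},{"travel":[-0.0002,-0.001,0],"delta_rot":[0,0,0]}]'
python3 -m inch '[{"travel":[-0.0001,-0.0005,0],"delta_rot":[0,0,0]},{"travel":[-0.0002,-0.001,0],"delta_rot":[0,0,0]}]'
```

```text
time_s: 18.75
tcp_pos: [0.5648, -0.1377, 0.1313]
tool_rot: [0.09, 0.996, -0.0, -0.0]
wrist_force: [-0.5, 0.4, -1.2]
finger_gap: 0.0172
time_s: 18.95
tcp_pos: [0.5645, -0.1387, 0.1313]
tool_rot: [0.09, 0.996, -0.0, -0.0]
wrist_force: [1.0, -0.5, -0.1]
finger_gap: 0.0177
```

Run:
```python
from h import *
p,d=vision.snapshot("top");cv2.imwrite("pics/t10c.png",cv2.resize(p[200:280,300:420,::-1],None,fx=6,fy=6,interpolation=cv2.INTER_CUBIC))
```

```text
(no output)
```

View pics/t10c.png

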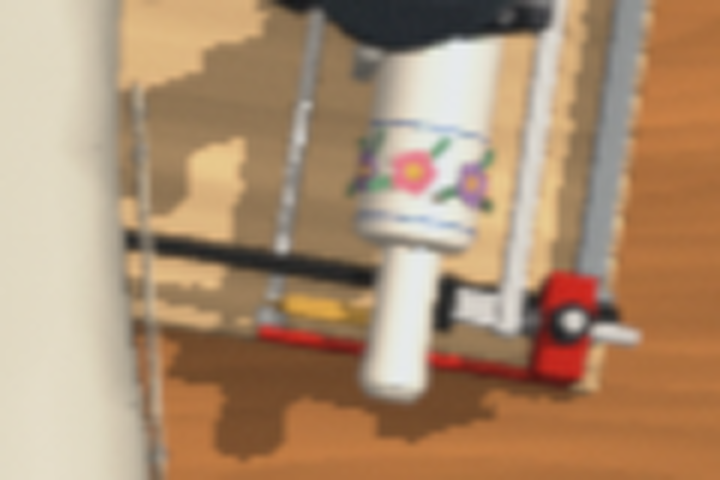

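```bash
for i in 1; do :; done; python3 -m inch '[{"travel":[-0.0001,-0.0005,0],"delta_rot":[0,0,0]},{"travel":[-0.0002,-0.001,0],"delta_rot":[0,0,0]}]' | grep -E "tcp|force"
python3 -m inch '[{"travel":[-0.0001,-0.0005,0],"delta_rot":[0,0,0]},{"travel":[-0.0002,-0.001,0],"delta_rot":[0,0,0]}]'| grep -E "tcp|force"
```

```text
tcp_pos: [0.5644, -0.1396, 0.1313]
wrist_force: [-0.4, -0.6, -0.4]
tcp_pos: [0.5643, -0.1402, 0.1313]
wrist_force: [0.5, 3.0, -0.1]
```

```bash
python3 -m inch '[{"travel":[-0.0001,-0.0005,0],"delta_rot":[0,0,0]},{"travel":[-0.0001,-0.0005,0],"delta_rot":[0,0,0]}]' | grep -E "tcp|force"
python3 -m inch '[{"travel":[-0.0001,-0.0005,0],"delta_rot":[0,0,0]},{"travel":[-0.0001,-0.0005,0],"delta_rot":[0,0,0]}]'| grep -E "tcp|force"
```

```text
tcp_pos: [0.5643, -0.1407, 0.1314]
wrist_force: [1.0, 3.0, -0.7]
tcp_pos: [0.5643, -0.141, 0.1314]
wrist_force: [1.1, 3.9, 0.6]
```

```bash
python3 -m inch '[{"travel":[-0.0001,-0.0005,0],"delta_rot":[0,0,0]},{"travel":[-0.0001,-0.0005,0],"delta_rot":[0,0,0]}]' | grep -E "tcp|force"
python3 -m inch '[{"travel":[-0.0001,-0.0005,0],"delta_rot":[0,0,0]},{"travel":[-0.0001,-0.0005,0],"delta_rot":[0,0,0]}]'| grep -E "tcp|force"
```

```text
tcp_pos: [0.5642, -0.1414, 0.1314]
wrist_force: [0.4, 5.4, 0.7]
tcp_pos: [0.5642, -0.1417, 0.1313]
wrist_force: [0.2, 5.5, 1.4]
```

```bash
python3 -m inch '[{"travel":[-0.0001,-0.0005,0],"delta_rot":[0,0,0]},{"travel":[-0.0001,-0.0005,0],"delta_rot":[0,0,0]}]' | grep -E "tcp|force"
python3 -m inch '[{"travel":[-0.0001,-0.0005,0],"delta_rot":[0,0,0]},{"travel":[-0.0001,-0.0005,0],"delta_rot":[0,0,0]}]'| grep -E "tcp|force"
python3 - <<'E'
from h import *
p,d=vision.snapshot("top");cv2.imwrite("pics/t11c.png",cv2.resize(p[200:280,300:420,::-1],None,fx=6,fy=6,interpolation=cv2.INTER_CUBIC))
p,d=vision.snapshot("side");cv2.imwrite("pics/s11c.png",cv2.resize(p[160:250,260:400,::-1],None,fx=5,fy=5,interpolation=cv2.INTER_CUBIC))
print(bot.observe()['wrist_force'])
E
```

```text
tcp_pos: [0.5641, -0.142, 0.1313]
wrist_force: [0.2, 6.6, 0.9]
tcp_pos: [0.564, -0.1423, 0.1313]
wrist_force: [0.6, 7.0, 1.0]
[1.48588541 6.85998754 1.1455945 ]
```

View pics/t11c.png

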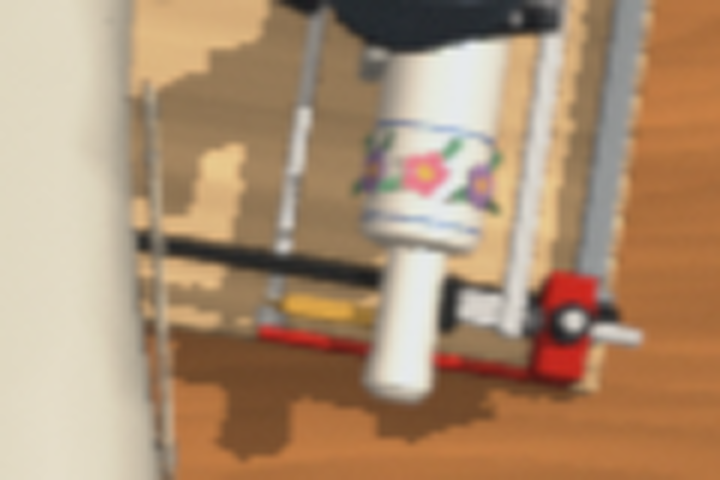

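View pics/s11c.png

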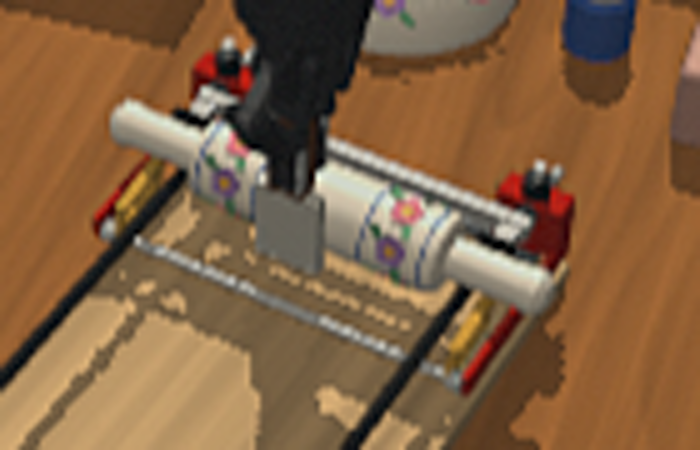

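Run:
```python
from h import *
V=np.array([.9839,-.1788,0]);U=np.array([-.1788,-.9839,0])
t=np.array([.564,-.1423,0])
c=lambda P:((px("side",[P])[0]-[260,160])*5+2).round(0)
for v in(-22,22):
  for z in(.059,.083): print("blade back",v,z,c(t+V*v/1e3-U*.005+[0,0,z]),"front",c(t+V*v/1e3+U*.005+[0,0,z]))
pc=V*.5804+U*((t@U)+.031)
for v in(-36,36):
  for a in(0,30,60,90): 
    a=np.radians(a);print("line",v,c(pc+V*v/1e3-U*.026*np.cos(a)+[0,0,.083+.026*np.sin(a)]))
```

```text
blade back -22 0.059 [326. 273.] front [334. 263.]
blade back -22 0.083 [327. 246.] front [335. 236.]
blade back 22 0.059 [264. 247.] front [272. 237.]
blade back 22 0.083 [264. 220.] front [272. 210.]
line -36 [355. 244.]
line -36 [359. 225.]
line -36 [367. 204.]
line -36 [377. 187.]
line 36 [252. 201.]
line 36 [255. 183.]
line 36 [263. 162.]
line 36 [273. 145.]
```

The projected geometry matches: the blade sits about 3 mm off centre, leaving about 10 mm to the blue line. I'll keep pressing.

```bash
python3 -m inch '[{"travel":[-0.0001,-0.0005,0],"delta_rot":[0,0,0]},{"travel":[-0.0001,-0.0005,0],"delta_rot":[0,0,0]}]' | grep -E "tcp|force"
python3 -m inch '[{"travel":[-0.0001,-0.0005,0],"delta_rot":[0,0,0]},{"travel":[-0.0001,-0.0005,0],"delta_rot":[0,0,0]}]'| grep -E "tcp|force"
```

```text
tcp_pos: [0.564, -0.1426, 0.1313]
wrist_force: [1.2, 8.1, 1.3]
tcp_pos: [0.564, -0.1429, 0.1313]
wrist_force: [1.1, 8.3, 1.6]
```

```bash
python3 -m inch '[{"travel":[-0.0001,-0.0005,0],"delta_rot":[0,0,0]},{"travel":[-0.0001,-0.0005,0],"delta_rot":[0,0,0]}]' | grep -E "tcp|force"
```

```text
tcp_pos: [0.5639, -0.1432, 0.1313]
wrist_force: [1.1, 9.0, 1.7]
```

```bash
python3 -m inch '[{"travel":[-0.0001,-0.0005,0],"delta_rot":[0,0,0]},{"travel":[-0.0001,-0.0005,0],"delta_rot":[0,0,0]}]' | grep -E "tcp|force"
python3 - <<'E'
from h import *
p,d=vision.snapshot("side");cv2.imwrite("pics/s12c.png",cv2.resize(p[160:250,260:400,::-1],None,fx=5,fy=5,interpolation=cv2.INTER_CUBIC))
print(bot.observe()['wrist_force'])
E
```

```text
tcp_pos: [0.5639, -0.1435, 0.1313]
wrist_force: [0.8, 10.6, 1.5]
[1.4839616  9.14233552 1.52634565]
```

View pics/s12c.png

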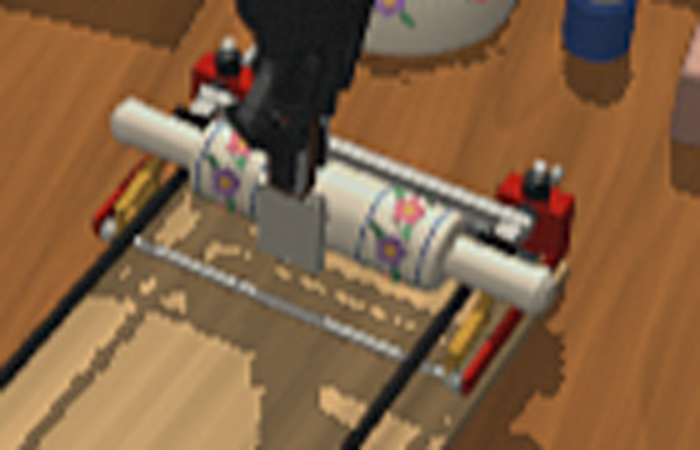

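```bash
python3 -m inch '[{"travel":[-0.0001,-0.0004,0],"delta_rot":[0,0,0]},{"travel":[-0.0001,-0.0004,0],"delta_rot":[0,0,0]}]' | grep -E "tcp|force"
python3 - <<'E'
from h import *
p,d=vision.snapshot("side");np.save("pics/s13.npy",p)
old=cv2.imread("pics/s11c.png")
q=cv2.resize(p[160:250,260:400,::-1],None,fx=5,fy=5,interpolation=cv2.INTER_CUBIC)
f=lambda a:cv2.resize(a[260:400,430:580],None,fx=3.5,fy=3.5,interpolation=cv2.INTER_LINEAR)
g=lambda a:np.hstack([f(a)])
cv2.imwrite("pics/s13c.png",np.hstack([f(old)[:, :390],f(q)[:, :390]]))
print(bot.observe()['wrist_force'])
E
```

```text
tcp_pos: [0.5638, -0.1437, 0.1313]
wrist_force: [0.8, 9.5, 1.0]
[ 1.91729998 11.10113412  1.95808943]
```

View pics/s13c.png

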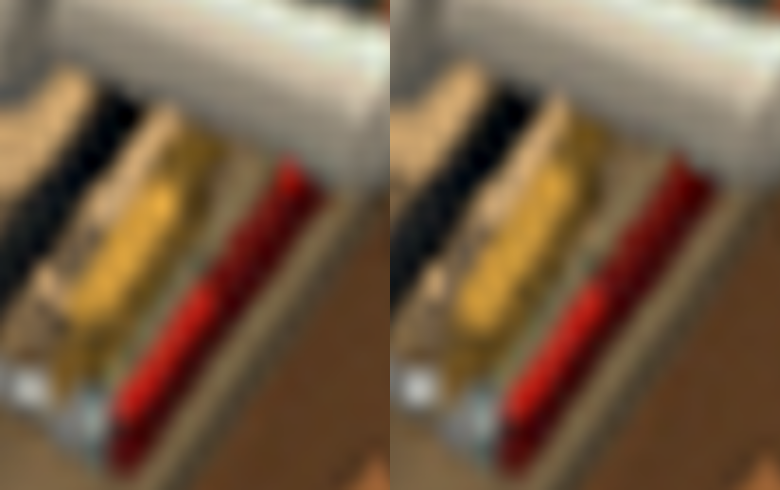

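```bash
python3 -m inch '[{"travel":[-0.0001,-0.0003,0],"delta_rot":[0,0,0]},{"travel":[-0.0001,-0.0003,0],"delta_rot":[0,0,0]}]' | grep -E "tcp|force"
python3 -m inch '[{"travel":[0,-0.0002,0],"delta_rot":[0,0,0]},{"travel":[0,-0.0002,0],"delta_rot":[0,0,0]}]' | grep -E "tcp|force"
cat > look.py <<'E'
from h import *
import sys
n=sys.argv[1]
p,d=vision.snapshot("side")
old=cv2.imread("pics/s11c.png")
q=cv2.resize(p[160:250,260:400,::-1],None,fx=5,fy=5,interpolation=cv2.INTER_CUBIC)
f=lambda a:cv2.resize(a[260:400,430:580],None,fx=3.5,fy=3.5,interpolation=cv2.INTER_LINEAR)[:,:390]
cv2.imwrite(f"pics/{n}.png",np.hstack([f(old),f(q)]))
s=bot.observe();print(s['wrist_force'],s['time_s'])
E
python3 look.py s14c
```

```text
tcp_pos: [0.5638, -0.1438, 0.1312]
wrist_force: [1.1, 10.9, 1.5]
tcp_pos: [0.5638, -0.1439, 0.1312]
wrist_force: [1.3, 11.7, 1.2]
[ 1.49333855 11.0848014   2.51971645] 22.25
```

View pics/s14c.png

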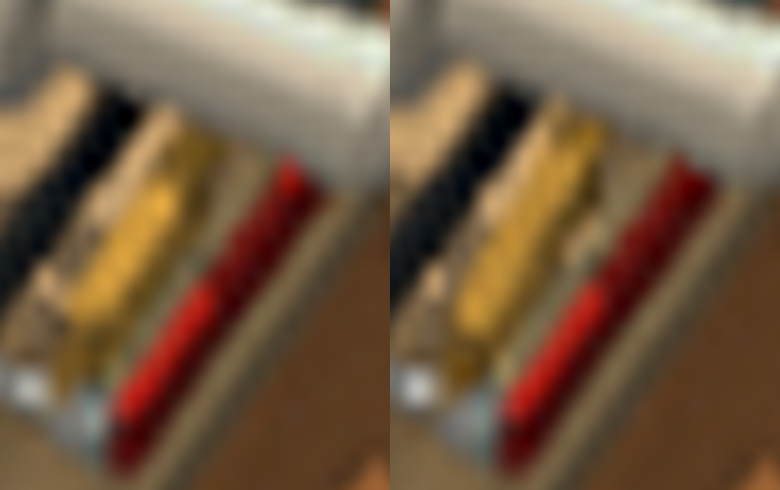

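Run:
```python
from h import *
p,d=vision.snapshot("side");cv2.imwrite("pics/s15c.png",cv2.resize(p[160:250,260:400,::-1],None,fx=5,fy=5,interpolation=cv2.INTER_CUBIC))
s=bot.observe();print(s['wrist_force'],s['tcp_pos'])
# heights of brass from depth
for v in range(206,232,2):
    row=[]
    for u in range(345,365):
        r,g,b=map(int,p[v,u])
        if r>g+20 and g>b+50: row.append((u,w("side",u,v,depth=d[v,u])[2].round(3)))
    print(v,row)
```

```text
[ 0.1630655  11.1231443   1.87871677] [ 0.56377809 -0.14384346  0.13118697]
206 []
208 []
210 []
212 []
214 []
216 []
218 [(348, np.float64(0.015)), (349, np.float64(0.015))]
220 [(345, np.float64(0.013)), (347, np.float64(0.017)), (354, np.float64(0.019)), (355, np.float64(0.076)), (356, np.float64(0.074)), (357, np.float64(0.074))]
222 [(353, np.float64(0.011)), (354, np.float64(0.071)), (355, np.float64(0.07)), (356, np.float64(0.072))]
224 [(352, np.float64(0.015)), (353, np.float64(0.075)), (354, np.float64(0.068)), (355, np.float64(0.069))]
226 [(351, np.float64(0.068)), (352, np.float64(0.065)), (353, np.float64(1.073)), (354, np.float64(0.067))]
228 [(350, np.float64(0.065)), (351, np.float64(0.066)), (352, np.float64(0.065)), (353, np.float64(0.066))]
230 [(350, np.float64(0.067)), (351, np.float64(0.067)), (352, np.float64(0.058))]
```

View pics/s15c.png

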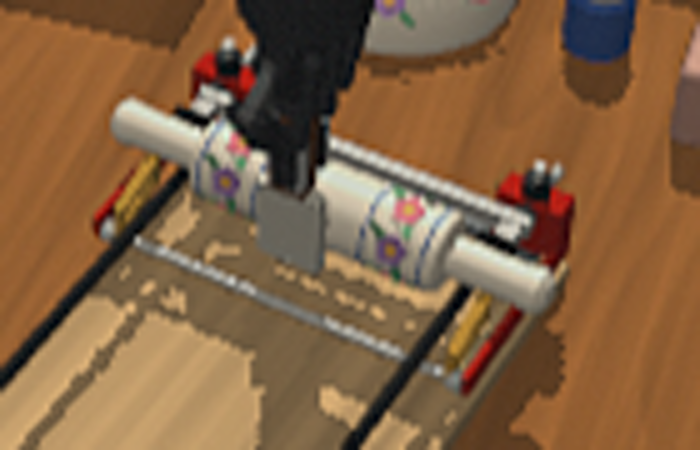

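The brass dog now slopes up from z=0.065 to 0.076 towards the pin, with its tip bright, so the keeper appears to be up. I'll ease off slowly and follow the force.

```bash
python3 -m inch '[{"travel":[0,0.0003,0],"delta_rot":[0,0,0]},{"travel":[0.0001,0.0006,0],"delta_rot":[0,0,0]},{"travel":[0.0001,0.0009,0],"delta_rot":[0,0,0]},{"travel":[0.0002,0.0012,0],"delta_rot":[0,0,0]}]' | grep -E "tcp|force"
python3 -m inch '[{"travel":[0,0.0003,0],"delta_rot":[0,0,0]},{"travel":[0.0001,0.0006,0],"delta_rot":[0,0,0]},{"travel":[0.0001,0.0009,0],"delta_rot":[0,0,0]},{"travel":[0.0002,0.0012,0],"delta_rot":[0,0,0]}]' | grep -E "tcp|force"
python3 look.py s16c
```

```text
tcp_pos: [0.5638, -0.1435, 0.1312]
wrist_force: [1.3, 8.4, -0.2]
tcp_pos: [0.5638, -0.1432, 0.1312]
wrist_force: [1.7, 5.7, -0.7]
[ 0.78425995  5.8984714  -0.44283805] 23.15
```

View pics/s16c.png

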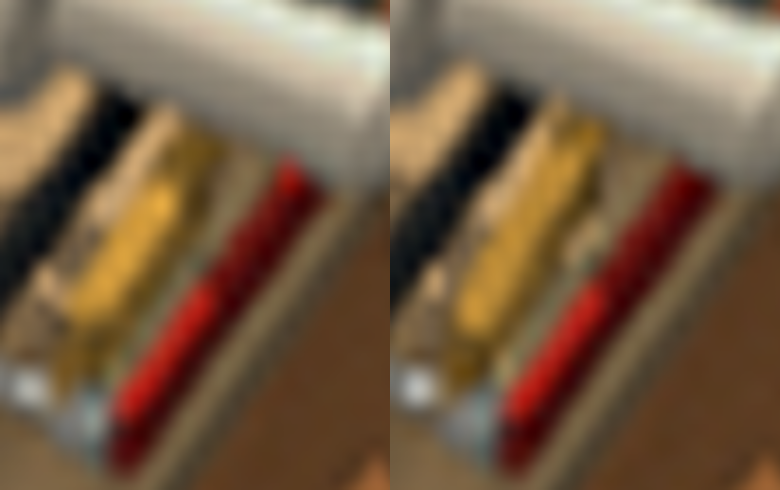

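```bash
python3 -m inch '[{"travel":[0,0.0003,0],"delta_rot":[0,0,0]},{"travel":[0.0001,0.0006,0],"delta_rot":[0,0,0]},{"travel":[0.0001,0.0009,0],"delta_rot":[0,0,0]},{"travel":[0.0002,0.0012,0],"delta_rot":[0,0,0]}]' | grep -E "tcp|force"
python3 -m inch '[{"travel":[0,0.0003,0],"delta_rot":[0,0,0]},{"travel":[0.0001,0.0006,0],"delta_rot":[0,0,0]},{"travel":[0.0001,0.0009,0],"delta_rot":[0,0,0]},{"travel":[0.0002,0.0012,0],"delta_rot":[0,0,0]}]' | grep -E "tcp|force"
python3 -m inch '[{"travel":[0,0.0003,0],"delta_rot":[0,0,0]},{"travel":[0.0001,0.0006,0],"delta_rot":[0,0,0]},{"travel":[0.0002,0.001,0],"delta_rot":[0,0,0]},{"travel":[0.0003,0.0015,0],"delta_rot":[0,0,0]},{"travel":[0.0004,0.002,0],"delta_rot":[0,0,0]},{"travel":[0.0005,0.003,0],"delta_rot":[0,0,0]}]' | grep -E "tcp|force"
python3 look.py s17c
```

```text
tcp_pos: [0.5636, -0.143, 0.1312]
wrist_force: [1.4, 2.7, -2.2]
tcp_pos: [0.5633, -0.1423, 0.1313]
wrist_force: [-0.7, -0.6, -0.7]
tcp_pos: [0.5643, -0.1387, 0.1313]
wrist_force: [0.8, 0.2, -1.2]
[ 0.89620014  1.09247443 -0.5863512 ] 24.6
```

View pics/s17c.png

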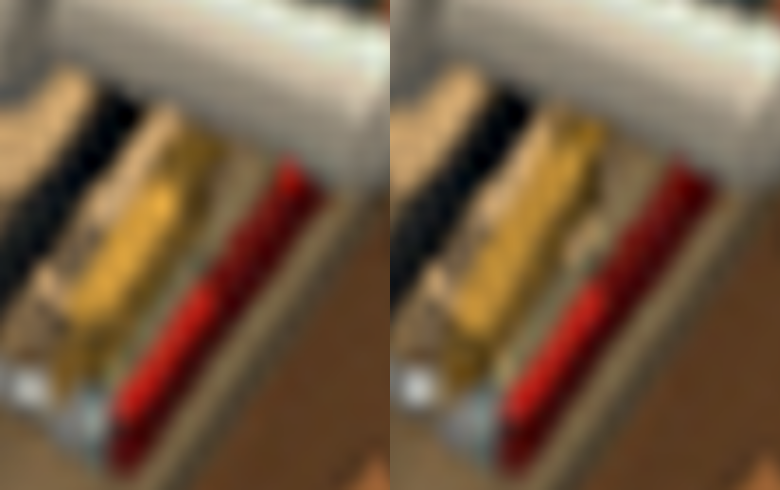

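The keeper holds: force went to zero within about 0.7 mm and the pin stayed put. Now I return the paddle.

```bash
python3 -m inch '[{"travel":[0.0005,0.003,0],"delta_rot":[0,0,0]},{"travel":[0.0014,0.008,0],"delta_rot":[0,0,0]},{"travel":[0.0027,0.015,0],"delta_rot":[0,0,0]},{"travel":[0.0045,0.025,0],"delta_rot":[0,0,0]},{"travel":[0.0063,0.035,0.005],"delta_rot":[0,0,0]},{"travel":[0.0082,0.045,0.02],"delta_rot":[0,0,0]},{"travel":[0.009,0.052,0.04],"delta_rot":[0,0,0]},{"travel":[0.009,0.056,0.06],"delta_rot":[0,0,0]},{"travel":[0.009,0.059,0.075],"delta_rot":[0,0,0]},{"travel":[0.009,0.0595,0.083],"delta_rot":[0,0,0]},{"travel":[0.009,0.0595,0.083],"delta_rot":[0,0,0]}]'
python3 - <<'E'
from h import *
s=bot.observe();print(s['tcp_pos'],s['tool_rot'])
p,d=vision.snapshot("top");cv2.imwrite("pics/t18.png",cv2.resize(p[100:300,100:440,::-1],None,fx=2.3,fy=2.3,interpolation=cv2.INTER_CUBIC))
E
```

```text
time_s: 25.7
tcp_pos: [0.574, -0.0787, 0.2156]
tool_rot: [0.09, 0.996, 0.0, 0.001]
wrist_force: [-0.0, 0.2, -1.2]
finger_gap: 0.0175
[ 0.5739771  -0.07867761  0.21560081] [9.01524966e-02 9.95927129e-01 1.63754914e-04 1.28600603e-03]
```

View pics/t18.png

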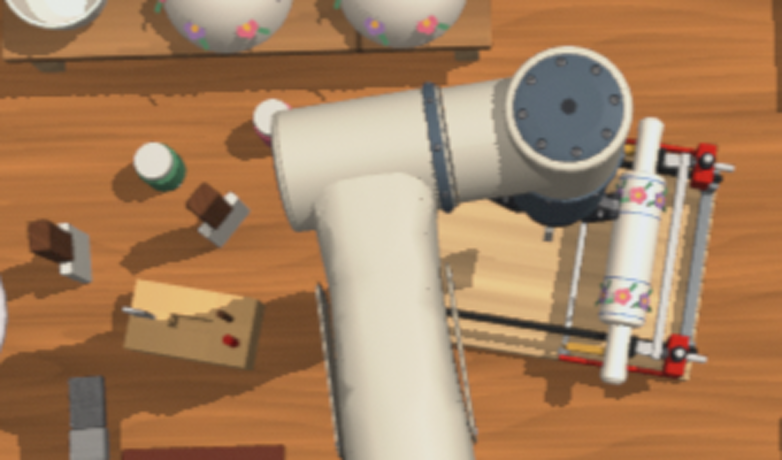

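```bash
python3 -m inch '[{"travel":[-0.004,0.02,0],"delta_rot":[0,0,0.1]},{"travel":[-0.011,0.055,0],"delta_rot":[0,0,0.23]},{"travel":[-0.019,0.092,0],"delta_rot":[0,0,0.37]},{"travel":[-0.027,0.13,0],"delta_rot":[0,0,0.51]},{"travel":[-0.035,0.168,0],"delta_rot":[0,0,0.65]},{"travel":[-0.043,0.206,0],"delta_rot":[0,0,0.79]},{"travel":[-0.051,0.244,0],"delta_rot":[0,0,0.93]},{"travel":[-0.058,0.282,0],"delta_rot":[0,0,1.07]},{"travel":[-0.066,0.32,0],"delta_rot":[0,0,1.21]},{"travel":[-0.074,0.355,0],"delta_rot":[0,0,1.35]},{"travel":[-0.081,0.388,0],"delta_rot":[0,0,1.48]},{"travel":[-0.0843,0.406,0],"delta_rot":[0,0,1.559]}]'
python3 -m inch '[{"travel":[0,0,0],"delta_rot":[0,0,0]},{"travel":[0,0,0],"delta_rot":[0,0,0]},{"travel":[0,0,0],"delta_rot":[0,0,0]}]'
python3 - <<'E'
from h import *
s=bot.observe();print(s['q'],s['tcp_pos'],s['tool_rot'],s['wrist_force'])
p,d=vision.snapshot("side");cv2.imwrite("pics/s19c.png",cv2.resize(p[290:390,220:340,::-1],None,fx=6,fy=6,interpolation=cv2.INTER_CUBIC))
E
```

```text
time_s: 26.95
tcp_pos: [0.4877, 0.3288, 0.2126]
tool_rot: [-0.638, 0.77, 0.0, -0.001]
wrist_force: [0.4, -0.3, -1.1]
finger_gap: 0.0175
time_s: 27.25
tcp_pos: [0.489, 0.3259, 0.2138]
tool_rot: [-0.635, 0.773, -0.0, -0.001]
wrist_force: [0.2, 0.1, -1.6]
finger_gap: 0.0173
[ 8.53681668e-01  3.36061618e-01  1.76026603e-01  4.48372591e-05
 -1.41185906e+00 -1.04848839e+00] [0.48901991 0.32586222 0.21381089] [-6.34992056e-01  7.72518470e-01 -1.12356479e-04 -5.37705496e-04] [ 0.24287435  0.11719109 -1.64403674]
```

View pics/s19c.png

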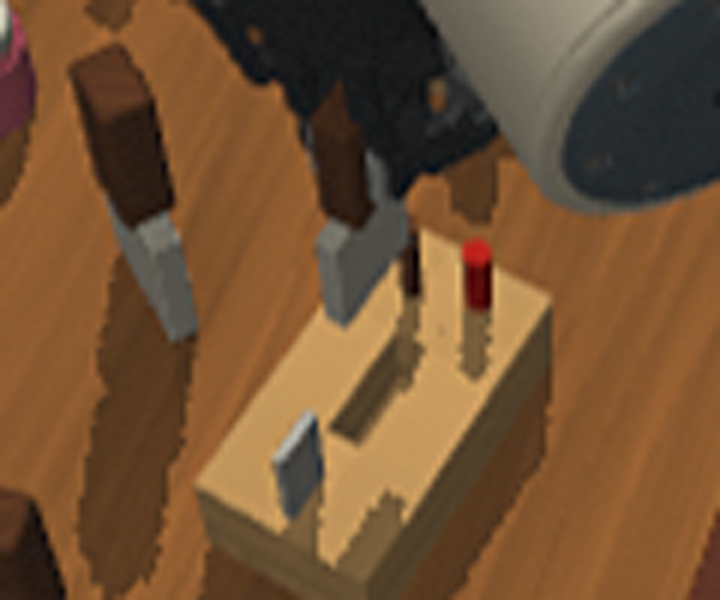

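Run:
```python
from h import *
s=bot.observe();t=s['tcp_pos'];print(t,s['time_s'])
th=np.radians(-11.05);X=np.array([np.cos(th),np.sin(th),0]);Y=np.array([-X[1],X[0],0])
c=lambda P:((px("side",[P])[0]-[220,290])*6+2.5).round(0)
f=t-[0,0,.0723]
for a in(-5,5):
  for b in(-22,22):print(a,b,c(f+X*a/1e3+Y*b/1e3))
print("slot ctr px",c([.4902,.329,.055]),"w of obs",w("side",220+376/6-.4,290+391/6-.4,.055))
for a in(-8,8):
  for b in(-25,25):print("slot",a,b,c(np.array([.4897,.3274,.055])+X*a/1e3+Y*b/1e3))
```

```text
[0.48917053 0.32581065 0.21407167] 27.3
-5 -22 [420. 223.]
-5 22 [356. 313.]
5 -22 [398. 211.]
5 22 [333. 300.]
slot ctr px [383. 373.] w of obs [0.48966568 0.33710311 0.055     ]
slot -8 -25 [436. 331.]
slot -8 25 [367. 429.]
slot 8 -25 [403. 312.]
slot 8 25 [334. 410.]
```

```bash
python3 -m inch '[{"travel":[0.0006,0.0015,-0.015],"delta_rot":[0,0,0]},{"travel":[0.0006,0.0015,-0.035],"delta_rot":[0,0,0]},{"travel":[0.0006,0.0015,-0.055],"delta_rot":[0,0,0]},{"travel":[0.0006,0.0015,-0.068],"delta_rot":[0,0,0]},{"travel":[0.0006,0.0015,-0.074],"delta_rot":[0,0,0]},{"travel":[0.0006,0.0015,-0.074],"delta_rot":[0,0,0]},{"travel":[0.0006,0.0015,-0.074],"delta_rot":[0,0,0]}]'
python3 - <<'E'
from h import *
s=bot.observe();print(s['tcp_pos'],s['tool_rot'],s['wrist_force'])
p,d=vision.snapshot("side");cv2.imwrite("pics/s20c.png",cv2.resize(p[310:390,240:330,::-1],None,fx=8,fy=8,interpolation=cv2.INTER_CUBIC)[:600])
E
```

```text
time_s: 28.0
tcp_pos: [0.4901, 0.3282, 0.1412]
tool_rot: [-0.635, 0.772, -0.0, 0.001]
wrist_force: [-0.5, -0.2, -0.5]
finger_gap: 0.0172
[0.49013486 0.32819223 0.14116716] [-6.35478293e-01  7.72118443e-01 -1.07094885e-04  6.62067171e-04] [-0.4810643  -0.22733579 -0.47331389]
```

View pics/s20c.png

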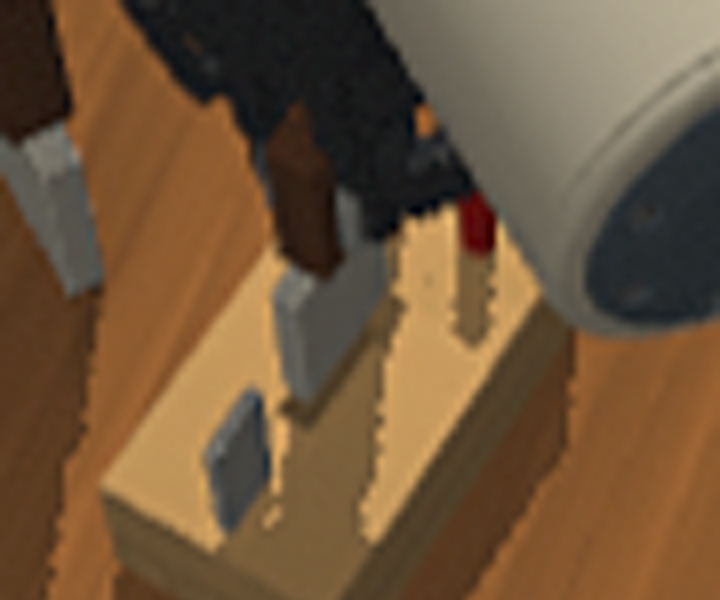

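Run:
```python
from h import *
s=bot.observe();t=s['tcp_pos'];print(t)
p,d=vision.snapshot("side")
th=np.radians(-11.05);X=np.array([np.cos(th),np.sin(th),0]);Y=np.array([-X[1],X[0],0])
c=lambda P:((px("side",[P])[0]-[240,310])*8+3.5).round(0)
f=t-[0,0,.0723]
print("blade corner pred",c(f-X*.005+Y*.022),c(f+X*.005+Y*.022),"top",c(f-X*.005+Y*.022+[0,0,.06]))
g=np.array([.4902,.329,.055]);print("slot corner pred",c(g-X*.008+Y*.025),c(g+X*.008+Y*.025))
B=[g+X*a*.04+Y*b*.07 for a,b in((-1,1),(1,1),(-1,-1))];print("block corners",[c(b) for b in B])
print("px per mm z",(c(g)-c(g+[0,0,.01]))/10)
big=cv2.resize(p[345:370,268:293,::-1],None,fx=24,fy=24,interpolation=cv2.INTER_CUBIC);cv2.imwrite("pics/s21c.png",big)
```

```text
[0.49018609 0.32840771 0.14136463]
blade corner pred [322. 381.] [294. 365.] top [310. 285.]
slot corner pred [326. 417.] [282. 391.]
block corners [array([333., 596.]), array([105., 462.]), array([583., 219.])]
px per mm z [0.1 1.6]
```

View pics/s21c.png

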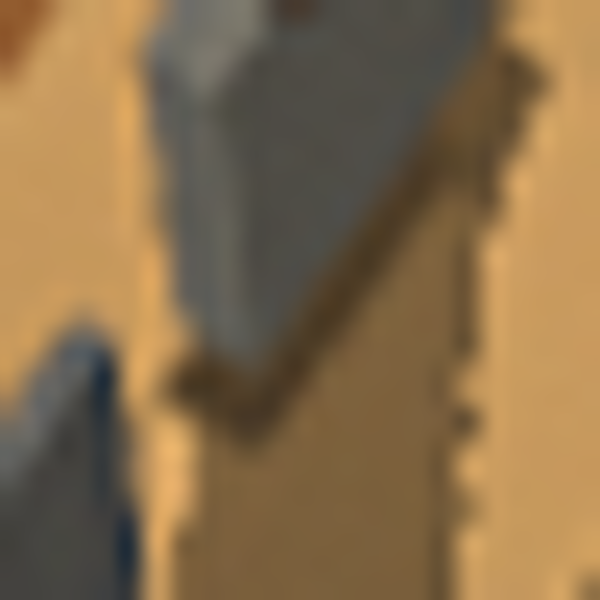

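```bash
python3 -m inch '[{"travel":[0.0006,-0.002,-0.004],"delta_rot":[0,0,0]},{"travel":[0.0006,-0.002,-0.009],"delta_rot":[0,0,0]},{"travel":[0.0006,-0.002,-0.010],"delta_rot":[0,0,0]},{"travel":[0.0006,-0.002,-0.010],"delta_rot":[0,0,0]},{"travel":[0.0006,-0.002,-0.010],"delta_rot":[0,0,0]}]'
python3 - <<'E'
from h import *
s=bot.observe();print(s['tcp_pos'],s['wrist_force'])
p,d=vision.snapshot("side")
cv2.imwrite("pics/s22c.png",cv2.resize(p[340:370,265:300,::-1],None,fx=20,fy=20,interpolation=cv2.INTER_CUBIC))
E
```

```text
time_s: 28.6
tcp_pos: [0.4902, 0.3263, 0.1303]
tool_rot: [-0.636, 0.772, -0.0, -0.0]
wrist_force: [0.0, -0.2, -0.9]
finger_gap: 0.0175
[0.49022068 0.32630908 0.13029434] [ 0.04207478 -0.16231578 -0.91730159]
```

View pics/s22c.png

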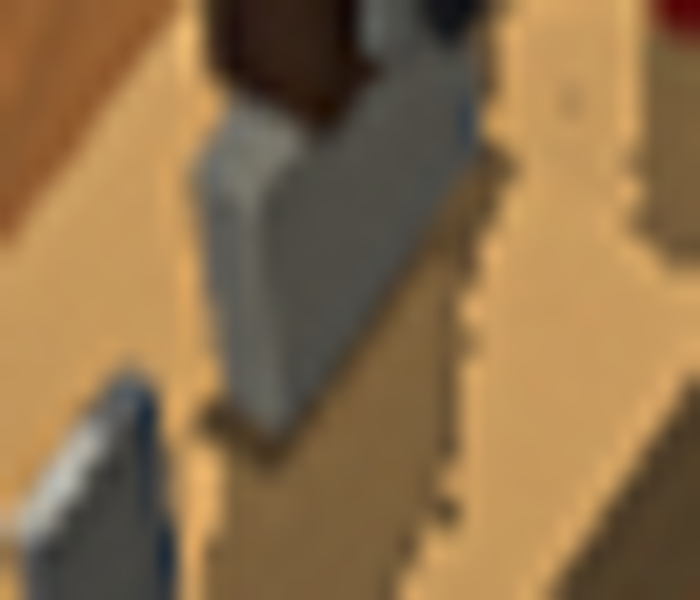

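```bash
python3 -m inch '[{"travel":[-0.001,-0.0012,0],"delta_rot":[0,0,0]},{"travel":[-0.001,-0.0012,-0.002],"delta_rot":[0,0,0]},{"travel":[-0.001,-0.0012,-0.004],"delta_rot":[0,0,0]},{"travel":[-0.001,-0.0012,-0.006],"delta_rot":[0,0,0]},{"travel":[-0.001,-0.0012,-0.007],"delta_rot":[0,0,0]}]'
python3 -m inch '[{"travel":[0,0,-0.001],"delta_rot":[0,0,0]},{"travel":[0,0,-0.002],"delta_rot":[0,0,0]}]'
python3 - <<'E'
from h import *
p,d=vision.snapshot("side")
cv2.imwrite("pics/s23c.png",cv2.resize(p[340:370,265:300,::-1],None,fx=20,fy=20,interpolation=cv2.INTER_CUBIC))
E
```

```text
time_s: 29.15
tcp_pos: [0.4891, 0.325, 0.1229]
tool_rot: [-0.636, 0.772, -0.0, -0.0]
wrist_force: [0.8, 0.1, 0.2]
finger_gap: 0.0173
time_s: 29.35
tcp_pos: [0.4892, 0.3251, 0.1212]
tool_rot: [-0.636, 0.772, -0.0, 0.0]
wrist_force: [-0.0, -0.2, -0.7]
finger_gap: 0.0175
```

View pics/s23c.png

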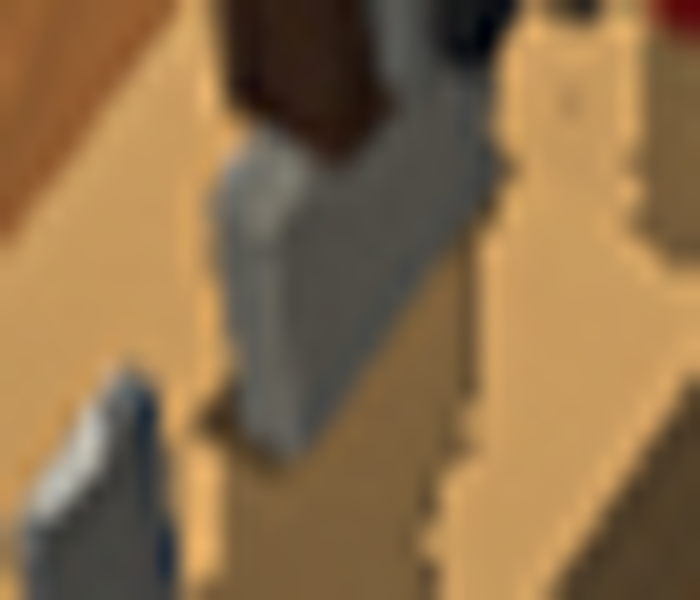

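```bash
python3 -m inch '[{"travel":[0,0,-0.002],"delta_rot":[0,0,0]},{"travel":[0,0,-0.005],"delta_rot":[0,0,0]},{"travel":[0,0,-0.007],"delta_rot":[0,0,0]},{"travel":[0,0,-0.008],"delta_rot":[0,0,0]}]'
python3 -m inch '[{"travel":[0,0,-0.002],"delta_rot":[0,0,0]},{"travel":[0,0,-0.005],"delta_rot":[0,0,0]},{"travel":[0,0,-0.008],"delta_rot":[0,0,0]},{"travel":[0,0,-0.010],"delta_rot":[0,0,0]}]'
```

```text
time_s: 29.8
tcp_pos: [0.489, 0.325, 0.1129]
tool_rot: [-0.636, 0.772, -0.0, -0.0]
wrist_force: [-0.1, -0.4, 0.0]
finger_gap: 0.0176
time_s: 30.2
tcp_pos: [0.4891, 0.325, 0.1029]
tool_rot: [-0.636, 0.772, 0.0, -0.0]
wrist_force: [-0.5, -0.3, -0.0]
finger_gap: 0.0174
```

```bash
python3 -m inch '[{"travel":[0,0,-0.002],"delta_rot":[0,0,0]},{"travel":[0,0,-0.005],"delta_rot":[0,0,0]},{"travel":[0,0,-0.008],"delta_rot":[0,0,0]},{"travel":[0,0,-0.011],"delta_rot":[0,0,0]},{"travel":[0,0,-0.013],"delta_rot":[0,0,0]}]' | grep -E "tcp|force"
python3 -m inch '[{"travel":[0,0,-0.001],"delta_rot":[0,0,0]},{"travel":[0,0,-0.0015],"delta_rot":[0,0,0]},{"travel":[0,0,-0.002],"delta_rot":[0,0,0]}]'| grep -E "tcp|force"
python3 - <<'E'
from h import *
p,d=vision.snapshot("side")
cv2.imwrite("pics/s24c.png",cv2.resize(p[310:390,240:330,::-1],None,fx=7,fy=7,interpolation=cv2.INTER_CUBIC))
E
```

```text
tcp_pos: [0.4891, 0.325, 0.0899]
wrist_force: [-0.0, -0.0, -0.8]
tcp_pos: [0.4893, 0.3251, 0.0884]
wrist_force: [-0.2, -0.6, -1.1]
```

View pics/s24c.png

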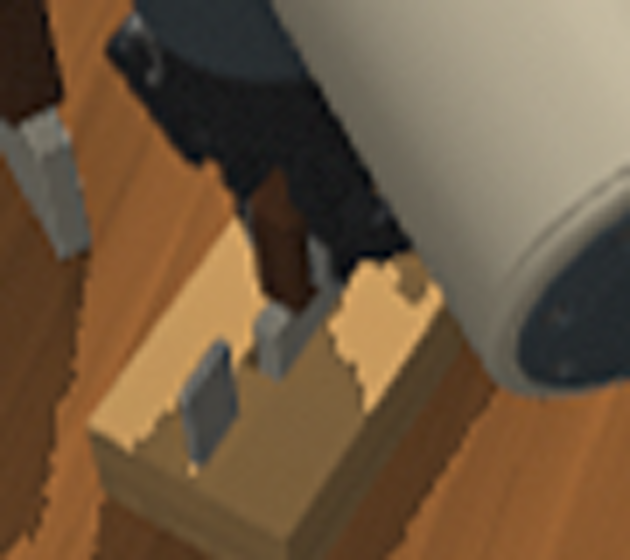

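The paddle is in the slot with about 20 mm of blade showing, as at the start. I'll lower it to the floor contact, then release.

```bash
python3 -m inch '[{"travel":[0,0,-0.0005],"delta_rot":[0,0,0]},{"travel":[0,0,-0.001],"delta_rot":[0,0,0]},{"travel":[0,0,-0.001],"delta_rot":[0,0,0]}]' | grep -E "tcp|force"
python3 -m inch '[{"travel":[0,0,-0.0005],"delta_rot":[0,0,0]},{"travel":[0,0,-0.001],"delta_rot":[0,0,0]},{"travel":[0,0,-0.001],"delta_rot":[0,0,0]}]' | grep -E "tcp|force"
```

```text
tcp_pos: [0.4893, 0.3251, 0.0874]
wrist_force: [0.8, -0.1, -0.1]
tcp_pos: [0.4896, 0.3253, 0.0873]
wrist_force: [-0.3, 0.3, 5.4]
```

```bash
python3 -m inch '[{"travel":[0,0,0.0005],"delta_rot":[0,0,0]},{"travel":[0,0,0.0005],"delta_rot":[0,0,0]},{"travel":[0,0,0.0005],"delta_rot":[0,0,0]},{"travel":[0,0,0.0005],"delta_rot":[0,0,0]},{"travel":[0,0,0.0005],"delta_rot":[0,0,0]},{"travel":[0,0,0.0005],"delta_rot":[0,0,0]}]' 0.06 20
python3 - <<'E'
from h import *
p,d=vision.snapshot("side")
cv2.imwrite("pics/s25c.png",cv2.resize(p[310:390,240:330,::-1],None,fx=7,fy=7,interpolation=cv2.INTER_CUBIC))
E
```

```text
time_s: 32.25
tcp_pos: [0.4892, 0.3251, 0.0867]
tool_rot: [-0.636, 0.772, -0.0, -0.0]
wrist_force: [-0.4, -0.0, 0.1]
finger_gap: 0.0598
```

View pics/s25c.png

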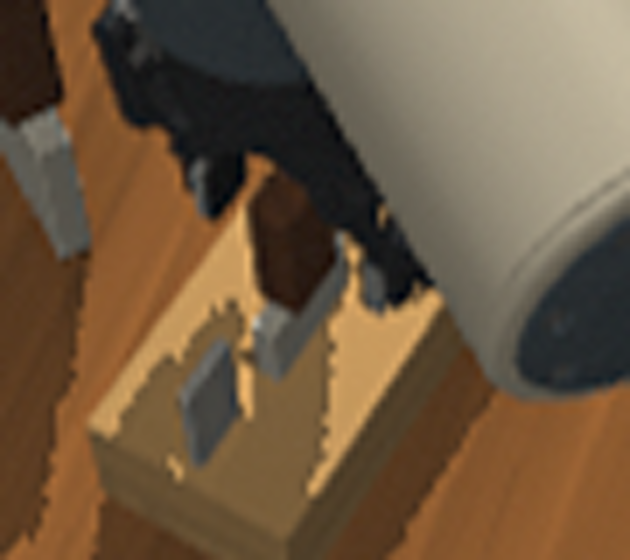

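Both fingers are clear of the handle, so I lift straight up and move away.

```bash
python3 -m inch '[{"travel":[0,0,0.01],"delta_rot":[0,0,0]},{"travel":[0,0,0.03],"delta_rot":[0,0,0]},{"travel":[0,0,0.055],"delta_rot":[0,0,0]},{"travel":[0,0,0.085],"delta_rot":[0,0,0]},{"travel":[0,0,0.12],"delta_rot":[0,0,0]},{"travel":[-0.01,-0.01,0.15],"delta_rot":[0,0,0]},{"travel":[-0.03,-0.03,0.16],"delta_rot":[0,0,0]},{"travel":[-0.06,-0.06,0.16],"delta_rot":[0,0,0]},{"travel":[-0.09,-0.09,0.16],"delta_rot":[0,0,0]},{"travel":[-0.11,-0.11,0.16],"delta_rot":[0,0,0]},{"travel":[-0.12,-0.12,0.16],"delta_rot":[0,0,0]},{"travel":[-0.12,-0.12,0.16],"delta_rot":[0,0,0]}]'
python3 - <<'E'
from h import *
p,d=vision.snapshot("side");cv2.imwrite("pics/s26.png",p[:,:,::-1])
p2,d2=vision.snapshot("top")
a=cv2.resize(p[160:260,250:400,::-1],None,fx=4,fy=4,interpolation=cv2.INTER_CUBIC)
cv2.imwrite("pics/s26c.png",a)
cv2.imwrite("pics/s26d.png",cv2.resize(p[310:390,240:340,::-1],None,fx=7,fy=7,interpolation=cv2.INTER_CUBIC))
cv2.imwrite("pics/t26c.png",cv2.resize(p2[120:280,100:440,::-1],None,fx=2.3,fy=2.3,interpolation=cv2.INTER_CUBIC))
E
```

```text
time_s: 33.5
tcp_pos: [0.3687, 0.2044, 0.2481]
tool_rot: [-0.636, 0.772, 0.0, 0.001]
wrist_force: [0.3, 0.0, 0.2]
finger_gap: 0.0597
```

View pics/s26c.png

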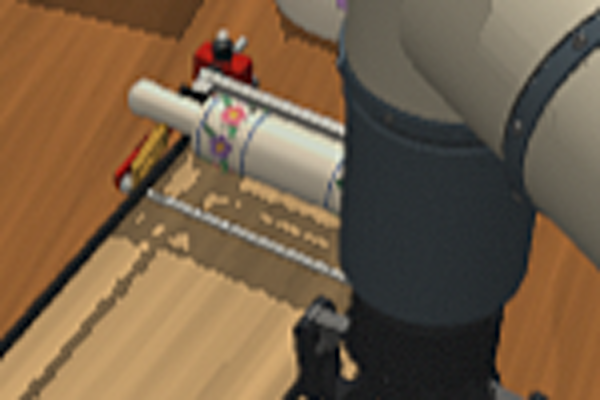

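View pics/s26d.png

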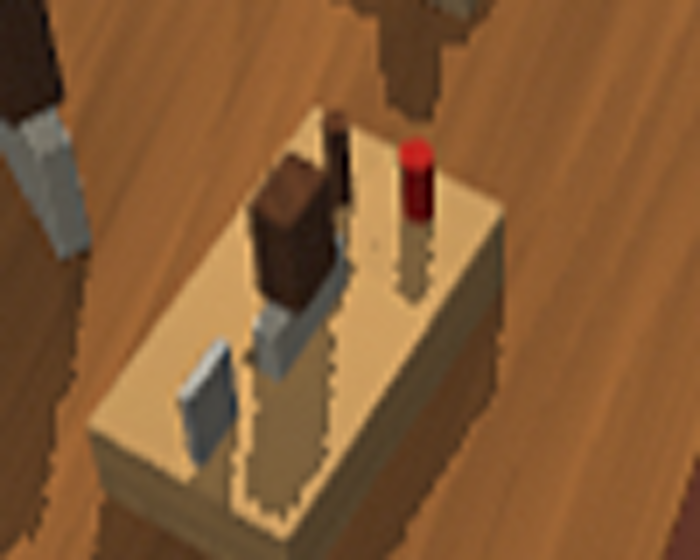

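View pics/t26c.png

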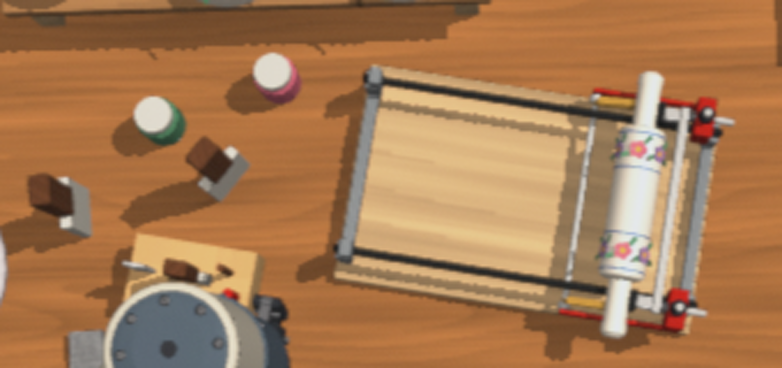

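Run:
```python
from rig import bot
s=bot.observe();print(s['time_s'],abs(s['qd']).max(),s['wrist_force']);print(bot.job_done())
```

```text
33.6 0.029409344722539237 [1.21380392 0.24712104 0.44280401]
the job is handed in; nothing more can be done
None
```

I took the small paddle from the block, rolled the pin about 190 mm along the rails and pressed it into the bumper until the keeper came up behind it. The paddle is back in its slot. I handed the job in at 33.6 s and got no verdict back.

**Pushing:** the blade sat about 3 mm off the middle of the belt, roughly 10 mm clear of the blue line. The highest wrist force I read was 11.7 N, with about 1 N of noise. I only read it at the end of each short move, so a brief higher peak would not have shown.

**Pin:** when I eased the paddle off, the force fell to zero within about 1 mm of tool travel. The brass dog stayed raised, with depth readings rising from 0.065 to 0.076 m towards the pin. In the last top picture the pin is square on both rails against the pads. The last side picture had the near dog hidden by the arm. I judged the bumper and keeper only by force and pictures, since their travel can't be read directly.

**Paddle:** it went into the slot without side force and met the floor at the same tool height as when I gripped it (0.0873 m). It stands upright there with its blade showing as at the start. The side-camera view of the slot disagreed with my first measurement by up to about 8 mm. I lined the blade up with the slot by eye, about 2 mm from where I had gripped it.

**Other things:** in the last pictures the robot is clear of everything. The pink and green jars and the two spare paddles look unmoved; I did not re-measure the other bystanders.

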